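Make up two press-job kits in divided trays

ROBOT

A 7-joint arm with a two-finger parallel gripper is mounted at the origin on the work surface. World frame = base frame: x ahead of the robot, y to its left, z up, the work surface at z = 0. Lengths are in mm, angles in rad, forces in N, time in s.
With the tool pointing down it reaches from about 350 to 900 mm from the base axis. Payload 7.2 kg.
Tool frame: the origin (TCP) lies at the centre of the arm's flange, where the gripper is bolted on; the fingertips stand 182 mm ahead of it and the grasp point (between the pads) lies 163 mm ahead of it; y points along the fingers, x is the direction in which the jaws open and shut, and the axes are right-handed (so a half turn about y gives the same grasp; the last joint's range is limited). The gripper opens to 88 mm and grips with 3 to 60 N. Pads are 20 mm wide; open, the fingers measure 115 mm over their backs; the gripper's body (75 mm by 178 mm) begins 61 mm behind the grasp point.
Start: joints at [1.084, 0.411, -0.013, 1.596, 0.006, 1.134, -0.082], TCP at [254.152, -570.99, 404.653] pointing down, gripper open.
Joint ranges: [-2.95, 2.95], [-0.29, 1.99], [-1.47, 1.44], [0.14, 2.54], [-1.03, 4.17], [0.13, 1.85], [-2.86, 2.86]. Speed limits (rad/s): [2.39, 2.39, 3.01, 3.01, 3.14, 3.14, 3.14].

INTERFACE

Orientations are given as a unit quaternion [x, y, z, w].
In Python, from plant import * gives the robot as it stands. The module is installed in compiled form; this text tells all that it offers.
- The arm moves only by the tool play_rows, never from a script. Its argument "rows" is a list of rows, each an object with "turn": the turn, a rotation vector about the tool's x, y, z normalised to -1 to 1, where 1 is 5 degrees, a list of three; "linear": the shift along the tool's x, y, z normalised to -1 to 1, where 1 is 0.02 m, a list of three; "gripper": the opening, from -1 (shut) to 1 (fully open). A call has 1 to 20 rows; each row shifts and turns the pose as measured when the row begins, along the tool's axes as they then stand; what a row does not reach is not made up. A row lasts 1/12 s, in which the tool goes at most 41.7 mm and 7.16 degrees, less where a joint would pass 70% of its speed; a pose out of reach is approached as far as the arm can. A call with a number of a shift or a turn outside -1 to 1 is refused whole. A call with a gripper value outside its range is refused whole. The fingers move at their own pace and stop on an object; "newtons" is the grip in N (left out, the last holds). Time passes only in rows, so rows that do not move let the fingers close. It gives the time, the measured TCP pose, the force and the opening at its end, in the units of the state.
- get_obs(): the state, without advancing time (a new reading comes with each control period).
- read_camera(name): name is "scene" or "top"; returns the picture (400x640x3 uint8, red, green, blue); there is no depth.
- get_calibration(name): a dict with "camera_matrix" (3x3 intrinsics, pixels), "extrinsics" (4x4, takes a point from camera to world coordinates). Camera axes: x right, y down, z forward; pixel columns grow to the right and rows downward; lengths in mm; the calibration is good to about 2 mm. A picture is of the moment at which its call begins. get_calibration takes no time and is no camera call.
- hand_in(): hands the job in, once; it reports no verdict.
The state is a dict: "time_s": time; "joints": joint angles; "dq": joint speeds; "tau": joint torques, N m; "tool_pos": TCP position; "tcp_rot": TCP orientation; "force": force on the tool from outside, world axes, zero at the start; "ft_torque": the same for the moment, N m; "opening": finger opening in mm.
Only numpy, scipy, OpenCV 4.12 (cv2) and the standard library are available. Lean on these libraries where they do the work, as an engineer would, in place of code of your own. Each camera call takes 0.05 s, during which the arm holds its last target. There are 200 camera calls.

TASK

Make up the kits for the next two jobs on the hand press. The front-wheel kit goes in the blue tray: the orange-sealed bearing and the chrome axle spacer, each in a square pocket of its own; the clutch kit goes in the red tray: the iron clutch hub and the open ball bearing, each in a square pocket of its own, and the brass drift punch in the long slot. Set the parts down flat on the tray floor without dropping them, each the same way up as you found it, and leave the black drift and the black spacer where they are.

Things in the scene. Friction and masses are not known exactly. Their poses are not given: they have to be found in the camera images.
- wheel_bearing: sealed ball bearing lying flat, bright steel rings with an orange seal between them: outer diameter 42, bore 15, height 13 mm, 85 g. Origin: centre of the underside, z up along the bearing axis.
- axle_spacer: bright chrome tube standing on end: outer diameter 26, bore 15, height 45 mm, 125 g. Origin: centre of the lower end, z up along the tube.
- clutch_hub: brown, pitted iron clutch hub: a round flange of diameter 64 and height 5 mm at the bottom, and on it a splined barrel of diameter 44 mm up to 29 mm above the underside, bore 20 mm, 310 g; grip the barrel. Origin: centre of the underside, z up.
- open_bearing: open ball bearing lying flat, bare steel rings with the steel balls and a brass cage in sight between them, no seal: outer diameter 40, bore 15, height 12 mm, 65 g. Origin: centre of the underside, z up along the bearing axis.
- brass_drift: brass drift punch lying down: 120 mm long, hexagonal shank 14 mm across flats from its butt end to 38 mm past the middle, then a nose tapering to 9 mm; 170 g, centre of mass about 8 mm from its origin towards the butt. Origin: on its axis at mid-length (7 mm above what it lies on); x runs along it towards the nose.
- blue_tray: blue plastic tray, fixed, 197 (its x) by 169 (its y) mm; floor 4 mm thick, walls and dividers 18 mm high (from the underside), 3 mm thick. Two square pockets 94 by 94 mm, centred at x +48.5 and -48.5, y +34.5 mm in its frame; along its -y side one long slot 191 (x) by 66 (y) mm, centred at x 0, y -48.5 mm. Origin: centre of the underside, z up.
- red_tray: red plastic tray, fixed, 197 (its x) by 169 (its y) mm; floor 4 mm thick, walls and dividers 18 mm high (from the underside), 3 mm thick. Two square pockets 94 by 94 mm, centred at x +48.5 and -48.5, y +34.5 mm in its frame; along its -y side one long slot 191 (x) by 66 (y) mm, centred at x 0, y -48.5 mm. Origin: centre of the underside, z up.
- steel_drift: black steel drift punch of the same shape and size as the brass one, lying down, to be left alone. Origin: on its axis at mid-length; x runs along it towards the nose.
- black_spacer: black spacer tube standing on end, to be left alone: outer diameter 26, height 35 mm. Origin: centre of the lower end, z up.
- grease_tin: yellow lidded grease tin standing among the parts, not used and fixed: 59 mm across, 32 mm high. Origin: centre of the underside. (A green hand press 520 mm high is bolted to the bench at the left side; tools and an anvil lie towards the far edge.)
Mind the look-alikes: they are no part of the job. Leave any brown look-alike of the wheel_bearing alone.

How it is judged:
By the outcome, as a careful person would: the job done as asked, in the order asked, and still so for the second after the job is handed in, with the robot touching nothing.
It also fails if it takes over 104 s, if anything falls off the work surface, if the arm or the gripper's body presses on something with over 40 N, if the wrist force passes 120 N, or if a joint passes its speed limit or range.

## Working session

There is one attempt and no reset: what is moved stays moved. The work goes in short steps, Python scripts to look and compute and a tool call to move; the robot and the scene stay as the last step left them, time stands still between calls to the robot, and variables do not carry over. Pictures are saved under pics/ and viewed, about 12 in all and at most 16, crops included, and the job is handed in when it is done.

Besides the shell and the picture viewer there is one more tool, called as name(argument=value, ...), one argument or row to a line, values as JSON. play_rows: Moves the arm, as the interface text tells. Scaled input: -1 to 1 covers 0.02 m each way for a shift and 5 degrees each way for a turn. Its arguments: {"type":"object","properties":{"rows":{"type":"array"},"newtons":{"type":"number"}},"required":["rows"]}

```bash
mkdir -p pics; python3 - <<'E'
from plant import *
import cv2
for n in ("top","scene"):
    im=read_camera(n); cv2.imwrite(f"pics/{n}0.png",im[:,:,::-1]); c=get_calibration(n); print(n,c["camera_matrix"],c["extrinsics"])
print(get_obs())
E
```

```text
top [[393.21189339   0.         329.52132497]
 [  0.         393.21189339 194.2694361 ]
 [  0.           0.           1.        ]] [[ 1.69512920e-01 -9.57037723e-01  2.35253411e-01  3.36323015e+02]
 [-9.85506354e-01 -1.63028089e-01  4.68942340e-02 -1.90449987e+01]
 [-6.52663678e-03 -2.39792910e-01 -9.70802124e-01  8.04822906e+02]
 [ 0.00000000e+00  0.00000000e+00  0.00000000e+00  1.00000000e+00]]
scene [[425.1887754    0.         325.53736226]
 [  0.         425.1887754  201.9946168 ]
 [  0.           0.           1.        ]] [[-2.47240233e-01  7.23742240e-01 -6.44258828e-01  1.01087401e+03]
 [ 9.68810844e-01  1.73206624e-01 -1.77214597e-01  1.39184152e+02]
 [-1.66677928e-02 -6.67979517e-01 -7.43992976e-01  6.42106003e+02]
 [ 0.00000000e+00  0.00000000e+00  0.00000000e+00  1.00000000e+00]]
{'time_s': 0.1, 'joints': array([ 1.08380021,  0.41181945, -0.01269991,  1.59691694,  0.00559777,
        1.13433181, -0.08219054]), 'dq': array([ 0.00123398, -0.00060175, -0.0021774 , -0.00385864,  0.00040086,
       -0.00136883, -0.0006705 ]), 'tau': array([ 2.58924978e-03, -5.89097357e+01,  6.43868744e-01, -2.91708577e+01,
       -5.37259947e-02,  1.44410448e-02,  8.40542884e-05]), 'tool_pos': array([ 254.06463691, -570.8284643 ,  403.91111916]), 'tcp_rot': array([-0.59277206,  0.38558205, -0.38469013,  0.59326324]), 'force': array([-0.3898396 ,  0.34983076,  0.30819328]), 'ft_torque': array([-0.00505662, -0.02450563, -0.03154063]), 'opening': 87.69361103949198}
```

View pics/top0.png

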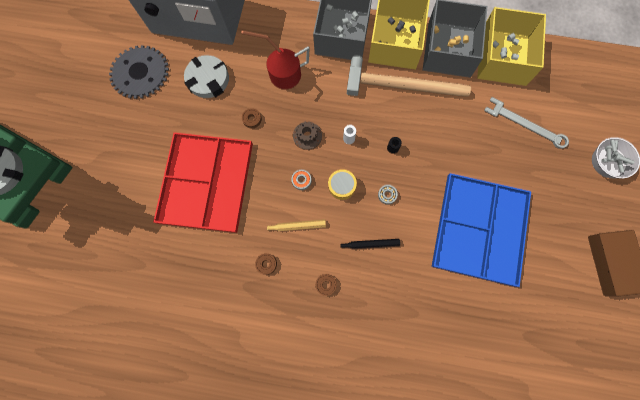

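View pics/scene0.png

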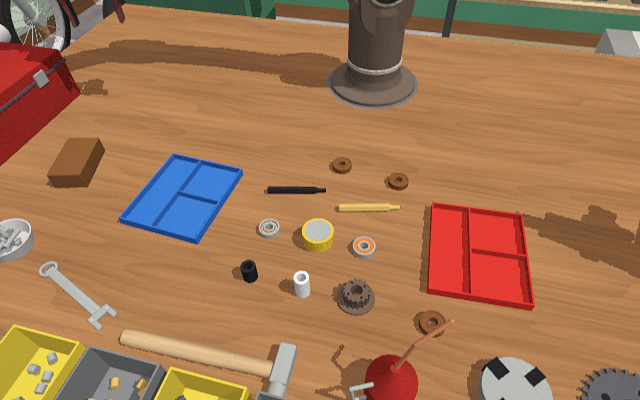

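```bash
cat > h.py <<'E'
from plant import *
import cv2, numpy as np
from scipy.spatial.transform import Rotation as R
def ray(n,px,z):
    c=get_calibration(n);K=np.array(c["camera_matrix"]);E=np.array(c["extrinsics"])
    p=np.atleast_2d(np.array(px,float)); d=np.c_[p,np.ones(len(p))]@np.linalg.inv(K).T@E[:3,:3].T
    t=(z-E[2,3])/d[:,2]; return E[:3,3]+d*t[:,None]
def blob(m,seed,r):
    w=np.zeros(m.shape,np.uint8); cv2.circle(w,seed,r,255,-1)
    cs,_=cv2.findContours(cv2.bitwise_and(m,w),cv2.RETR_EXTERNAL,cv2.CHAIN_APPROX_NONE)
    return max(cs,key=cv2.contourArea)
def cen(c):
    M=cv2.moments(c); return M['m10']/M['m00'],M['m01']/M['m00']
E
cat > m.py <<'E'
from h import *
seeds={"top":dict(wheel=((302,180),16),spacer=((350,133),17),hub=((307,135),22),open=((388,194),16),brass=((297,226),36),steel=((371,243),36),bspc=((394,145),14),tin=((343,184),20)),
"scene":dict(wheel=((364,247),17),spacer=((302,284),20),hub=((356,296),25),open=((269,228),16),brass=((368,208),38),steel=((297,190),36),bspc=((249,271),16),tin=((317,236),22))}
H=dict(wheel=6.5,spacer=22.5,hub=12,open=6,brass=7,steel=7,bspc=17.5,tin=16)
for n in seeds:
    im=cv2.imread(f"pics/{n}0.png"); hsv=cv2.cvtColor(im,cv2.COLOR_BGR2HSV); h,s,v=cv2.split(hsv)
    ov=im.copy()
    gray=((s<90)).astype(np.uint8)*255
    for k,(sd,r) in seeds[n].items():
        m=gray
        if k=="wheel": m=((s<90)&(v>90)|((h<14)&(s>170)&(v>150))).astype(np.uint8)*255
        if k in("brass","tin"): m=((h>=15)&(h<=35)&(v>120)&(s>80)|((k=="tin")&(s<90))).astype(np.uint8)*255
        if k in("hub",): m=((s<120)&(v<160)).astype(np.uint8)*255
        if k in("steel","bspc"): m=(v<50).astype(np.uint8)*255
        c=blob(m,sd,r); cv2.drawContours(ov,[c],-1,(255,0,255),1)
        p=cen(c); print(n,k,np.round(p,1),cv2.contourArea(c),ray(n,p,H[k])[0].round(1))
        if k in("brass","steel"):
            q=ray(n,c[:,0,:],7)[:,:2].astype(np.float32); (ce,wh,a)=cv2.minAreaRect(q); print("   rect",np.round(ce,1),np.round(wh,1),round(a,1))
    for k,m in dict(blue=(h>95)&(h<130)&(s>130),red=((h<6)|(h>174))&(s>185)).items():
        cs,_=cv2.findContours(m.astype(np.uint8)*255,cv2.RETR_EXTERNAL,cv2.CHAIN_APPROX_NONE)
        if k=="red": cs=[c for c in cs if (abs(cen(c)[0]-(203 if n=="top" else 480))<30 and cv2.contourArea(c)>3000) ] if 0 else [c for c in cs if cv2.contourArea(c)>3000 and abs(c[:,0,0].mean()-(203 if n=="top" else 480))<40]
        c=max(cs,key=cv2.contourArea); cv2.drawContours(ov,[c],-1,(255,255,0),1)
        q=ray(n,c[:,0,:],18)[:,:2].astype(np.float32); ce,wh,a=cv2.minAreaRect(q); print(n,k,np.round(ce,1),np.round(wh,1),round(a,1), cv2.boxPoints((ce,wh,a)).round(0).tolist())
    cr=ov[90:310,140:540] if n=="top" else ov[140:345,110:540]
    cv2.imwrite(f"pics/ov_{n}.png",cv2.resize(cr,None,fx=1.8,fy=1.8,interpolation=cv2.INTER_CUBIC))
E
python3 m.py
```

```text
top wheel [300.8 178.9] 300.5 [552.6  84.9   6.5]
top spacer [349.1 133.9] 194.0 [663.4  -0.   22.5]
top hub [307.  135.2] 610.5 [649.8  89.4  12. ]
top open [387.5 193.9] 286.0 [551.1 -99.8   6. ]
top brass [298.2 225.1] 390.0 [454.7  71.7   7. ]
   rect [453.6  75.9] [ 17.1 119.8] 14.5
top steel [372.2 243.5] 314.5 [442.9 -83.2   7. ]
   rect [441.9 -79. ] [ 14.1 118.3] 13.3
top bspc [393.9 144.8] 141.0 [657.  -97.7  17.5]
top tin [341.8 183.7] 665.5 [554.1  -2.2  16. ]
top blue [ 510.2 -295.9] [171.9 197.5] 86.2 [[406.0, -375.0], [603.0, -388.0], [614.0, -217.0], [417.0, -204.0]]
top red [512.  281.6] [197. 172.] 3.1 [[409.0, 362.0], [418.0, 190.0], [615.0, 201.0], [606.0, 373.0]]
scene wheel [363.7 247. ] 402.5 [551.6  83.2   6.5]
scene spacer [301.5 283.7] 365.0 [661.6  -2.1  22.5]
scene hub [355.6 297.1] 1020.5 [658.8  89.9  12. ]
scene open [269.  228.1] 324.5 [ 550.2 -100.9    6. ]
scene brass [367.1 206.9] 448.5 [454.4  71.2   7. ]
   rect [454.5  75.5] [ 32.1 128.3] 9.6
scene steel [294.4 189.8] 239.5 [443.  -83.1   7. ]
   rect [442.7 -79. ] [ 17.1 118.5] 13.4
scene bspc [249.1 272.3] 208.5 [658.6 -97.6  17.5]
scene tin [317.6 234.7] 912.5 [551.   -4.2  16. ]
scene blue [ 515.9 -294.4] [178.7 204.8] 86.0 [[408.0, -376.0], [612.0, -391.0], [624.0, -212.0], [420.0, -198.0]]
scene red [519.5 281.9] [206.8 170.7] 2.9 [[412.0, 362.0], [420.0, 191.0], [627.0, 202.0], [618.0, 372.0]]
```

View pics/ov_top.png

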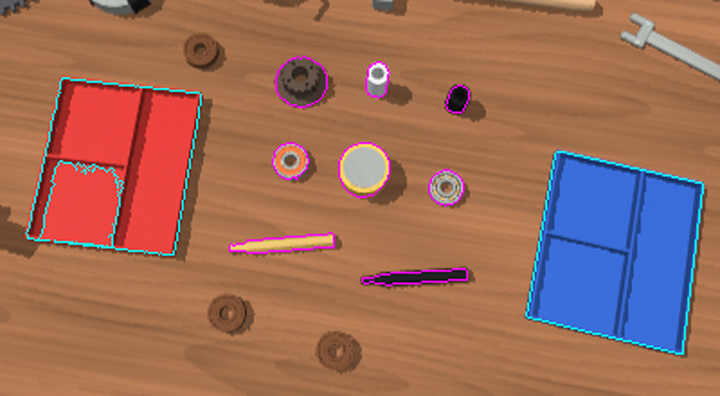

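View pics/ov_scene.png

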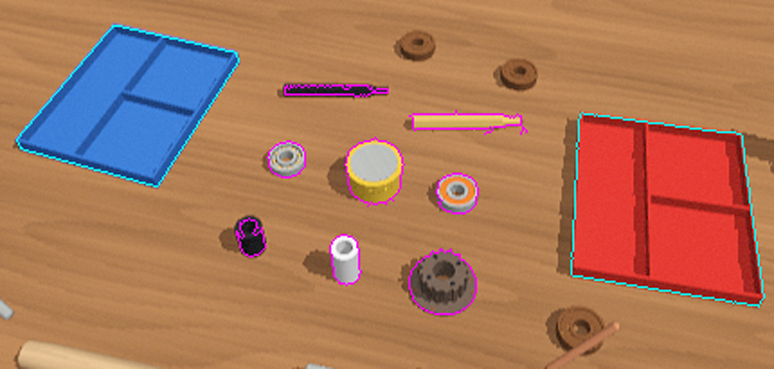

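play_rows(
  rows=[
    {"turn": [0, -0.94, 0], "linear": [0, 0.4, 0], "gripper": 1},
    {"turn": [0, -0.94, 0], "linear": [0, 0.4, 0], "gripper": 1},
    {"turn": [0, -0.94, 0], "linear": [0, 0.4, 0], "gripper": 1},
    {"turn": [0, -0.94, 0], "linear": [0, 0.4, 0], "gripper": 1},
    {"turn": [0, -0.94, 0], "linear": [0, 0.4, 0], "gripper": 1},
    {"turn": [0, -0.94, 0], "linear": [0, 0.4, 0], "gripper": 1},
    {"turn": [0, -0.94, 0], "linear": [0, 0.4, 0], "gripper": 1},
    {"turn": [0, -0.94, 0], "linear": [0, 0.4, 0], "gripper": 1},
    {"turn": [0, -0.94, 0], "linear": [0, 0.4, 0], "gripper": 1},
    {"turn": [0, -0.94, 0], "linear": [0, 0.4, 0], "gripper": 1},
    {"turn": [0, -0.94, 0], "linear": [0, 0.4, 0], "gripper": 1},
    {"turn": [0, -0.94, 0], "linear": [0, 0.4, 0], "gripper": 1},
    {"turn": [0, -0.94, 0], "linear": [0, 0.4, 0], "gripper": 1},
    {"turn": [0, -0.94, 0], "linear": [0, 0.4, 0], "gripper": 1},
  ],
)

```text
time_s: 1.27
tool_pos: [253.3, -568.8, 282.5]
tcp_rot: [-0.704, -0.016, 0.019, 0.71]
force: [0.2, -0.2, 1.0]
opening: 87.8
```

```bash
cat > g.py <<'E'
import sys
from h import *
# usage: g.py x y z yaw_deg : move needed in tool axes, row units
def go():
    o=get_obs(); r=R.from_quat(o["tcp_rot"]); A=r.as_matrix()
    print("t",o["time_s"],"pos",o["tool_pos"].round(1),"yaw",np.degrees(np.arctan2(A[1,0],A[0,0])).round(1),"down",A[:,1].round(3),"F",o["force"].round(1),"open",round(o["opening"],1),"q",o["joints"].round(2))
    a=[float(v) for v in sys.argv[1:]]
    if len(a)>=3:
        T=np.array([a[:3]])[0]; y=np.radians(a[3] if len(a)>3 else 0)
        B=np.array([[np.cos(y),0,-np.sin(y)],[np.sin(y),0,np.cos(y)],[0,-1,0]])
        print("lin units total (current axes)",(A.T@(T-o["tool_pos"])/20).round(2),"turn units total",(np.degrees((r.inv()*R.from_matrix(B)).as_rotvec())/5).round(2), "world d",(T-o["tool_pos"]).round(1))
go()
E
python3 g.py 552 84 260 0
python3 - <<'E'
from h import *
im=cv2.imread("pics/top0.png");h,s,v=cv2.split(cv2.cvtColor(im,cv2.COLOR_BGR2HSV))
c=blob(((h>=15)&(h<=35)&(v>120)&(s>80)).astype(np.uint8)*255,(297,226),36)
m=np.zeros((400,640),np.uint8);cv2.drawContours(m,[c],-1,255,-1);ys,xs=np.nonzero(m)
q=ray("top",np.c_[xs,ys],9)[:,:2];u,S,V=np.linalg.svd(q-q.mean(0),full_matrices=False);print(q.mean(0),V[0],np.degrees(np.arctan2(V[0,1],V[0,0])))
E
```

```text
t 1.2667 pos [ 253.3 -568.8  282.5] yaw 2.9 down [-0.004  0.009 -1.   ] F [ 0.2 -0.2  1. ] open 87.8 q [ 1.27  0.55 -0.27  1.7   0.17  0.92  0.98]
lin units total (current axes) [16.56  1.35 31.84] turn units total [-0.1   0.58 -0.04] world d [298.7 652.8 -22.5]
[454.34910679  71.87243268] [ 0.24658909 -0.96912013] -75.72423651409487
```

play_rows(
  rows=[
    {"turn": [-0.1, 0.58, 0], "linear": [0.44, 0, 0.96], "gripper": 1},
    {"turn": [0, 0, 0], "linear": [0.44, 0, 0.96], "gripper": 1},
    {"turn": [0, 0, 0], "linear": [0.44, 0, 0.96], "gripper": 1},
    {"turn": [0, 0, 0], "linear": [0.44, 0, 0.96], "gripper": 1},
    {"turn": [0, 0, 0], "linear": [0.44, 0, 0.96], "gripper": 1},
    {"turn": [0, 0, 0], "linear": [0.44, 0, 0.96], "gripper": 1},
    {"turn": [0, 0, 0], "linear": [0.44, 0, 0.96], "gripper": 1},
    {"turn": [0, 0, 0], "linear": [0.44, 0, 0.96], "gripper": 1},
    {"turn": [0, 0, 0], "linear": [0.44, 0, 0.96], "gripper": 1},
    {"turn": [0, 0, 0], "linear": [0.44, 0, 0.96], "gripper": 1},
    {"turn": [0, 0, 0], "linear": [0.44, 0, 0.96], "gripper": 1},
    {"turn": [0, 0, 0], "linear": [0.44, 0, 0.96], "gripper": 1},
    {"turn": [0, 0, 0], "linear": [0.44, 0, 0.96], "gripper": 1},
    {"turn": [0, 0, 0], "linear": [0.44, 0, 0.96], "gripper": 1},
    {"turn": [0, 0, 0], "linear": [0.44, 0, 0.96], "gripper": 1},
    {"turn": [0, 0, 0], "linear": [0.44, 0, 0.96], "gripper": 1},
    {"turn": [0, 0, 0], "linear": [0.44, 0, 0.96], "gripper": 1},
    {"turn": [0, 0, 0], "linear": [0.44, 0, 0.96], "gripper": 1},
    {"turn": [0, 0, 0], "linear": [0.44, 0, 0.96], "gripper": 1},
    {"turn": [0, 0, 0], "linear": [0.44, 0, 0.96], "gripper": 1},
  ],
)

```text
time_s: 2.93
tool_pos: [428.2, -169.2, 274.2]
tcp_rot: [-0.703, 0.008, 0.003, 0.711]
force: [0.1, 0.2, -0.0]
opening: 87.6
```

```bash
python3 g.py 552 84 240 0
```

```text
t 2.9333 pos [ 428.2 -169.2  274.2] yaw -0.4 down [-0.015  0.01  -1.   ] F [ 0.1  0.2 -0. ] open 87.6 q [ 0.61  0.34 -0.4   2.09  0.18  0.76  0.09]
lin units total (current axes) [ 6.13  1.74 12.68] turn units total [-0.12 -0.08 -0.18] world d [123.8 253.2 -34.2]
```

play_rows(
  rows=[
    {"turn": [-0.1, -0.1, -0.2], "linear": [0.44, 0.12, 0.91], "gripper": 1},
    {"turn": [0, 0, 0], "linear": [0.44, 0.12, 0.91], "gripper": 1},
    {"turn": [0, 0, 0], "linear": [0.44, 0.12, 0.91], "gripper": 1},
    {"turn": [0, 0, 0], "linear": [0.44, 0.12, 0.91], "gripper": 1},
    {"turn": [0, 0, 0], "linear": [0.44, 0.12, 0.91], "gripper": 1},
    {"turn": [0, 0, 0], "linear": [0.44, 0.12, 0.91], "gripper": 1},
    {"turn": [0, 0, 0], "linear": [0.44, 0.12, 0.91], "gripper": 1},
    {"turn": [0, 0, 0], "linear": [0.44, 0.12, 0.91], "gripper": 1},
    {"turn": [0, 0, 0], "linear": [0.44, 0.12, 0.91], "gripper": 1},
    {"turn": [0, 0, 0], "linear": [0.44, 0.12, 0.91], "gripper": 1},
    {"turn": [0, 0, 0], "linear": [0.44, 0.12, 0.91], "gripper": 1},
    {"turn": [0, 0, 0], "linear": [0.44, 0.12, 0.91], "gripper": 1},
    {"turn": [0, 0, 0], "linear": [0.44, 0.12, 0.91], "gripper": 1},
    {"turn": [0, 0, 0], "linear": [0.44, 0.12, 0.91], "gripper": 1},
    {"turn": [0, 0, 0], "linear": [0, 0, 0], "gripper": 1},
  ],
)

```text
time_s: 4.18
tool_pos: [554.9, 103.2, 236.0]
tcp_rot: [-0.706, -0.001, 0.003, 0.708]
force: [-0.9, 1.0, 0.2]
opening: 87.5
```

```bash
python3 g.py 552 84 185 0
```

```text
t 4.1833 pos [554.9 103.2 236. ] yaw 0.3 down [-0.003  0.003 -1.   ] F [-0.9  1.   0.2] open 87.5 q [ 0.04  0.55 -0.41  1.88  0.29  0.78 -0.52]
lin units total (current axes) [-0.14  2.55 -0.97] turn units total [-0.04  0.06 -0.04] world d [ -2.9 -19.2 -51. ]
```

play_rows(
  rows=[
    {"turn": [0, 0, 0], "linear": [-0.1, 0.3, -0.6], "gripper": 1},
    {"turn": [0, 0, 0], "linear": [0, 0.5, -0.2], "gripper": 1},
    {"turn": [0, 0, 0], "linear": [0, 0.7, 0], "gripper": 1},
    {"turn": [0, 0, 0], "linear": [0, 0.5, 0], "gripper": 1},
    {"turn": [0, 0, 0], "linear": [0, 0.2, 0], "gripper": 1},
    {"turn": [0, 0, 0], "linear": [0, 0, 0], "gripper": 1},
  ],
)

```text
time_s: 4.68
tool_pos: [550.7, 80.4, 186.3]
tcp_rot: [0.707, -0.002, -0.003, -0.707]
force: [0.7, -0.3, -0.5]
opening: 87.6
```

```bash
python3 g.py 552 84 185 0
```

```text
t 4.6833 pos [550.7  80.4 186.3] yaw 0.1 down [-0.008 -0.    -1.   ] F [ 0.7 -0.3 -0.5] open 87.6 q [ 0.05  0.61 -0.37  1.92  0.33  0.68 -0.52]
lin units total (current axes) [0.07 0.06 0.18] turn units total [ 0.    0.02 -0.09] world d [ 1.3  3.6 -1.3]
```

play_rows(
  newtons=25,
  rows=[
    {"turn": [0, 0, -0.1], "linear": [0.05, 0.05, 0.15], "gripper": 1},
    {"turn": [0, 0, 0], "linear": [0, 0, 0], "gripper": -1},
    {"turn": [0, 0, 0], "linear": [0, 0, 0], "gripper": -1},
    {"turn": [0, 0, 0], "linear": [0, 0, 0], "gripper": -1},
    {"turn": [0, 0, 0], "linear": [0, 0, 0], "gripper": -1},
    {"turn": [0, 0, 0], "linear": [0, 0, 0], "gripper": -1},
    {"turn": [0, 0, 0], "linear": [0, 0, 0], "gripper": -1},
    {"turn": [0, 0, 0], "linear": [0, 0, 0], "gripper": -1},
  ],
)

```text
time_s: 5.35
tool_pos: [552.2, 82.8, 186.9]
tcp_rot: [0.707, 0.002, 0.001, -0.707]
force: [0.6, -0.5, 0.7]
opening: 44.6
```

```bash
python3 g.py 464 -258 260 0
```

```text
t 5.35 pos [552.2  82.8 186.9] yaw 0.0 down [ 0.004 -0.    -1.   ] F [ 0.6 -0.5  0.7] open 44.6 q [ 0.04  0.61 -0.37  1.92  0.34  0.67 -0.53]
lin units total (current axes) [ -4.41  -3.67 -17.04] turn units total [0.   0.01 0.05] world d [ -88.2 -340.8   73.1]
```

play_rows(
  rows=[
    {"turn": [0, 0, 0], "linear": [0, 0, 0], "gripper": -1},
    {"turn": [0, 0, 0], "linear": [0, 0, 0], "gripper": -1},
    {"turn": [0, 0, 0], "linear": [0, -0.2, 0], "gripper": -1},
    {"turn": [0, 0, 0], "linear": [0, -0.5, 0], "gripper": -1},
    {"turn": [0, 0, 0], "linear": [0, -0.8, 0], "gripper": -1},
    {"turn": [0, 0, 0], "linear": [0, -0.8, 0], "gripper": -1},
    {"turn": [0, 0, 0], "linear": [0, -0.6, 0], "gripper": -1},
    {"turn": [0, 0, 0], "linear": [0, -0.2, 0], "gripper": -1},
    {"turn": [0, 0, 0], "linear": [0, 0, 0], "gripper": -1},
  ],
)

```text
time_s: 6.1
tool_pos: [551.3, 82.9, 254.0]
tcp_rot: [0.707, 0.001, 0.0, -0.707]
force: [0.4, 0.9, -0.3]
opening: 41.1
```

```bash
python3 g.py 464 -258 260 0
```

```text
t 6.1 pos [551.3  82.9 254. ] yaw 0.1 down [ 0.003 -0.    -1.   ] F [ 0.4  0.9 -0.3] open 41.1 q [ 0.08  0.51 -0.41  1.89  0.28  0.8  -0.48]
lin units total (current axes) [ -4.39  -0.3  -17.04] turn units total [0.   0.02 0.03] world d [ -87.3 -340.9    6. ]
```

play_rows(
  rows=[
    {"turn": [0, 0, 0], "linear": [-0.13, 0, -0.5], "gripper": -1},
    {"turn": [0, 0, 0], "linear": [-0.25, 0, -0.95], "gripper": -1},
    {"turn": [0, 0, 0], "linear": [-0.25, 0, -0.95], "gripper": -1},
    {"turn": [0, 0, 0], "linear": [-0.25, 0, -0.95], "gripper": -1},
    {"turn": [0, 0, 0], "linear": [-0.25, 0, -0.95], "gripper": -1},
    {"turn": [0, 0, 0], "linear": [-0.25, 0, -0.95], "gripper": -1},
    {"turn": [0, 0, 0], "linear": [-0.25, 0, -0.95], "gripper": -1},
    {"turn": [0, 0, 0], "linear": [-0.25, 0, -0.95], "gripper": -1},
    {"turn": [0, 0, 0], "linear": [-0.25, 0, -0.95], "gripper": -1},
    {"turn": [0, 0, 0], "linear": [-0.25, 0, -0.95], "gripper": -1},
    {"turn": [0, 0, 0], "linear": [-0.25, 0, -0.95], "gripper": -1},
    {"turn": [0, 0, 0], "linear": [-0.25, 0, -0.95], "gripper": -1},
    {"turn": [0, 0, 0], "linear": [-0.25, 0, -0.95], "gripper": -1},
    {"turn": [0, 0, 0], "linear": [-0.25, 0, -0.95], "gripper": -1},
    {"turn": [0, 0, 0], "linear": [-0.25, 0, -0.95], "gripper": -1},
    {"turn": [0, 0, 0], "linear": [-0.25, 0, -0.95], "gripper": -1},
    {"turn": [0, 0, 0], "linear": [-0.2, 0, -0.8], "gripper": -1},
    {"turn": [0, 0, 0], "linear": [-0.15, 0, -0.6], "gripper": -1},
    {"turn": [0, 0, 0], "linear": [-0.1, 0, -0.4], "gripper": -1},
    {"turn": [0, 0, 0], "linear": [-0.05, 0, -0.2], "gripper": -1},
  ],
)

```text
time_s: 7.77
tool_pos: [445.5, -278.7, 241.2]
tcp_rot: [-0.706, 0.008, 0.006, 0.708]
force: [0.0, -0.0, -0.9]
opening: 41.2
```

```bash
python3 g.py 464 -258 192 0
```

```text
t 7.7667 pos [ 445.5 -278.7  241.2] yaw -0.1 down [-0.02   0.003 -1.   ] F [ 0.  -0.  -0.9] open 41.2 q [ 0.75  0.48 -0.36  1.97  0.25  0.76  0.24]
lin units total (current axes) [0.97 2.44 1.03] turn units total [-0.03 -0.02 -0.23] world d [ 18.5  20.7 -49.2]
```

play_rows(
  rows=[
    {"turn": [0, 0, -0.2], "linear": [0.4, 0, 0.4], "gripper": -1},
    {"turn": [0, 0, 0], "linear": [0.4, 0.3, 0.4], "gripper": -1},
    {"turn": [0, 0, 0], "linear": [0.1, 0.6, 0.1], "gripper": -1},
    {"turn": [0, 0, 0], "linear": [0, 0.6, 0], "gripper": -1},
    {"turn": [0, 0, 0], "linear": [0, 0.4, 0], "gripper": -1},
    {"turn": [0, 0, 0], "linear": [0, 0.2, 0], "gripper": -1},
    {"turn": [0, 0, 0], "linear": [0, 0, 0], "gripper": -1},
  ],
)

```text
time_s: 8.35
tool_pos: [467.4, -253.3, 195.2]
tcp_rot: [-0.705, -0.001, 0.001, 0.709]
force: [-0.6, 0.3, -0.7]
opening: 41.3
```

```bash
python3 g.py 464 -258 190.5 0
```

```text
t 8.35 pos [ 467.4 -253.3  195.2] yaw 0.2 down [ 0.     0.006 -1.   ] F [-0.6  0.3 -0.7] open 41.3 q [ 0.67  0.56 -0.34  1.98  0.29  0.65  0.15]
lin units total (current axes) [-0.17  0.24 -0.24] turn units total [-0.07  0.04  0.  ] world d [-3.4 -4.7 -4.7]
```

play_rows(
  rows=[
    {"turn": [-0.07, 0, 0], "linear": [-0.1, 0.08, -0.15], "gripper": -1},
    {"turn": [0, 0, 0], "linear": [0, 0.06, 0], "gripper": -1},
    {"turn": [0, 0, 0], "linear": [0, 0.05, 0], "gripper": -1},
    {"turn": [0, 0, 0], "linear": [0, 0.04, 0], "gripper": -1},
    {"turn": [0, 0, 0], "linear": [0, 0, 0], "gripper": -1},
  ],
)

```text
time_s: 8.77
tool_pos: [466.1, -255.5, 191.2]
tcp_rot: [0.707, 0.002, -0.001, -0.707]
force: [0.0, -0.2, -1.2]
opening: 41.2
```

```bash
python3 g.py 464 -258 190.5 0
```

```text
t 8.7667 pos [ 466.1 -255.5  191.2] yaw 0.3 down [ 0.001 -0.001 -1.   ] F [ 0.  -0.2 -1.2] open 41.2 q [ 0.67  0.56 -0.33  1.99  0.3   0.64  0.15]
lin units total (current axes) [-0.11  0.03 -0.13] turn units total [0.01 0.06 0.01] world d [-2.1 -2.5 -0.7]
```

play_rows(
  rows=[
    {"turn": [0, 0, 0], "linear": [0, 0.05, 0], "gripper": -1},
    {"turn": [0, 0, 0], "linear": [0, 0.04, 0], "gripper": -1},
    {"turn": [0, 0, 0], "linear": [0, 0.04, 0], "gripper": -1},
  ],
)

```text
time_s: 9.02
tool_pos: [466.1, -255.5, 190.8]
tcp_rot: [0.708, 0.002, -0.001, -0.706]
force: [-2.5, 1.9, 8.5]
opening: 40.9
```

```bash
python3 g.py 464 -258 190.5 0
```

```text
t 9.0167 pos [ 466.1 -255.5  190.8] yaw 0.2 down [ 0.002 -0.002 -1.   ] F [-2.5  1.9  8.5] open 40.9 q [ 0.67  0.56 -0.33  1.99  0.3   0.64  0.14]
lin units total (current axes) [-0.11  0.02 -0.12] turn units total [0.02 0.04 0.02] world d [-2.1 -2.5 -0.3]
```

play_rows(
  rows=[
    {"turn": [0, 0, 0], "linear": [0, 0, 0], "gripper": 0.25},
    {"turn": [0, 0, 0], "linear": [0, 0, 0], "gripper": 0.25},
    {"turn": [0, 0, 0], "linear": [0, 0, 0], "gripper": 0.25},
    {"turn": [0, 0, 0], "linear": [0, 0, 0], "gripper": 0.25},
    {"turn": [0, 0, 0], "linear": [0, -0.3, 0], "gripper": 0.25},
    {"turn": [0, 0, 0], "linear": [0, -0.6, 0], "gripper": 0.25},
    {"turn": [0, 0, 0], "linear": [0, -0.9, 0], "gripper": 0.25},
    {"turn": [0, 0, 0], "linear": [0, -0.9, 0], "gripper": 0.25},
    {"turn": [0, 0, 0], "linear": [0, -0.6, 0], "gripper": 0.25},
    {"turn": [0, 0, 0], "linear": [0.2, 0, 0.26], "gripper": 0.25},
    {"turn": [0, 0, 0], "linear": [0.6, 0, 0.78], "gripper": 0.25},
    {"turn": [0, 0, 0], "linear": [0.7, 0, 0.9], "gripper": 0.25},
    {"turn": [0, 0, 0], "linear": [0.7, 0, 0.9], "gripper": 0.25},
    {"turn": [0, 0, 0], "linear": [0.7, 0, 0.9], "gripper": 0.25},
  ],
)

```text
time_s: 10.18
tool_pos: [523.9, -182.9, 265.9]
tcp_rot: [0.709, -0.001, 0.004, -0.705]
force: [-0.2, -0.1, -0.5]
opening: 54.9
```

```bash
python3 g.py 662.5 -1 265 0
```

```text
t 10.1833 pos [ 523.9 -182.9  265.9] yaw -0.4 down [ 0.005 -0.007 -1.   ] F [-0.2 -0.1 -0.5] open 54.9 q [ 0.54  0.48 -0.38  1.89  0.25  0.81  0.02]
lin units total (current axes) [6.86 0.02 9.15] turn units total [ 0.07 -0.09  0.05] world d [138.6 181.9  -0.9]
```

play_rows(
  rows=[
    {"turn": [0.07, -0.09, 0.05], "linear": [0.68, 0, 0.9], "gripper": 0.25},
    {"turn": [0, 0, 0], "linear": [0.68, 0, 0.9], "gripper": 0.25},
    {"turn": [0, 0, 0], "linear": [0.68, 0, 0.9], "gripper": 0.25},
    {"turn": [0, 0, 0], "linear": [0.68, 0, 0.9], "gripper": 0.25},
    {"turn": [0, 0, 0], "linear": [0.68, 0, 0.9], "gripper": 0.25},
    {"turn": [0, 0, 0], "linear": [0.68, 0, 0.9], "gripper": 0.25},
    {"turn": [0, 0, 0], "linear": [0.68, 0, 0.9], "gripper": 0.25},
    {"turn": [0, 0, 0], "linear": [0.5, 0, 0.7], "gripper": 0.25},
    {"turn": [0, 0, 0], "linear": [0.38, 0, 0.5], "gripper": 0.25},
    {"turn": [0, 0, 0], "linear": [0.2, 0, 0.3], "gripper": 0.25},
    {"turn": [0, 0, 0], "linear": [0.1, 0, 0.1], "gripper": 0.25},
    {"turn": [0, 0, 0], "linear": [0, 0, 0], "gripper": 0.25},
  ],
)

```text
time_s: 11.18
tool_pos: [649.9, -4.7, 265.3]
tcp_rot: [-0.705, -0.003, 0.003, 0.709]
force: [-0.5, 0.0, -0.6]
opening: 55.1
```

```bash
python3 g.py 662.5 -1 192 0
```

```text
t 11.1833 pos [649.9  -4.7 265.3] yaw 0.5 down [ 0.     0.005 -1.   ] F [-0.5  0.  -0.6] open 55.1 q [ 0.2   0.62 -0.39  1.64  0.27  0.93 -0.28]
lin units total (current axes) [0.63 3.67 0.16] turn units total [-0.05  0.1   0.  ] world d [ 12.6   3.7 -73.3]
```

play_rows(
  newtons=30,
  rows=[
    {"turn": [-0.05, 0.1, 0], "linear": [0.4, 0, 0.1], "gripper": 0.25},
    {"turn": [0, 0, 0], "linear": [0.15, 0.2, 0.05], "gripper": 0.25},
    {"turn": [0, 0, 0], "linear": [0, 0.6, 0], "gripper": 0.25},
    {"turn": [0, 0, 0], "linear": [0, 0.8, 0], "gripper": 0.25},
    {"turn": [0, 0, 0], "linear": [0, 0.8, 0], "gripper": 0.25},
    {"turn": [0, 0, 0], "linear": [0, 0.5, 0], "gripper": 0.25},
    {"turn": [0, 0, 0], "linear": [0, 0.2, 0], "gripper": 0.25},
    {"turn": [0, 0, 0], "linear": [0, 0, 0], "gripper": 0.25},
  ],
)

```text
time_s: 11.85
tool_pos: [660.6, -8.6, 197.3]
tcp_rot: [0.709, -0.004, 0.003, -0.706]
force: [-0.6, 0.4, -0.3]
opening: 55.1
```

```bash
python3 g.py 662.5 -1 192 0
```

```text
t 11.85 pos [660.6  -8.6 197.3] yaw -0.5 down [-0.001 -0.004 -1.   ] F [-0.6  0.4 -0.3] open 55.1 q [ 0.17  0.72 -0.35  1.65  0.32  0.83 -0.32]
lin units total (current axes) [0.09 0.27 0.38] turn units total [ 0.05 -0.11 -0.02] world d [ 1.9  7.6 -5.3]
```

play_rows(
  newtons=30,
  rows=[
    {"turn": [0.05, -0.1, 0], "linear": [0.05, 0.15, 0.2], "gripper": 0.25},
    {"turn": [0, 0, 0], "linear": [0, 0, 0.12], "gripper": 0.25},
    {"turn": [0, 0, 0], "linear": [0, 0, 0], "gripper": -1},
    {"turn": [0, 0, 0], "linear": [0, 0, 0], "gripper": -1},
    {"turn": [0, 0, 0], "linear": [0, 0, 0], "gripper": -1},
    {"turn": [0, 0, 0], "linear": [0, 0, 0], "gripper": -1},
    {"turn": [0, 0, 0], "linear": [0, 0, 0], "gripper": -1},
    {"turn": [0, 0, 0], "linear": [0, 0, 0], "gripper": -1},
    {"turn": [0, 0, 0], "linear": [0, 0, 0], "gripper": -1},
    {"turn": [0, 0, 0], "linear": [0, 0, 0], "gripper": -1},
  ],
)

```text
time_s: 12.68
tool_pos: [662.6, -1.8, 196.7]
tcp_rot: [-0.707, -0.001, -0.001, 0.707]
force: [-0.3, 0.3, -1.1]
opening: 25.6
```

```bash
python3 g.py 561 -265 275 0
```

```text
t 12.6833 pos [662.6  -1.8 196.7] yaw -0.0 down [ 0.002  0.001 -1.   ] F [-0.3  0.3 -1.1] open 25.6 q [ 0.17  0.72 -0.35  1.65  0.32  0.83 -0.32]
lin units total (current axes) [ -5.07  -3.93 -13.16] turn units total [-0.01 -0.    0.02] world d [-101.6 -263.2   78.3]
```

play_rows(
  rows=[
    {"turn": [0, 0, 0], "linear": [0, -0.3, 0], "gripper": -1},
    {"turn": [0, 0, 0], "linear": [0, -0.8, 0], "gripper": -1},
    {"turn": [0, 0, 0], "linear": [0, -0.9, 0], "gripper": -1},
    {"turn": [0, 0, 0], "linear": [0, -0.9, 0], "gripper": -1},
    {"turn": [0, 0, 0], "linear": [0, -0.5, 0], "gripper": -1},
    {"turn": [0, 0, 0], "linear": [0, -0.2, 0], "gripper": -1},
    {"turn": [0, 0, 0], "linear": [-0.15, 0, -0.4], "gripper": -1},
    {"turn": [0, 0, 0], "linear": [-0.35, 0, -0.9], "gripper": -1},
    {"turn": [0, 0, 0], "linear": [-0.35, 0, -0.9], "gripper": -1},
    {"turn": [0, 0, 0], "linear": [-0.35, 0, -0.9], "gripper": -1},
    {"turn": [0, 0, 0], "linear": [-0.35, 0, -0.9], "gripper": -1},
    {"turn": [0, 0, 0], "linear": [-0.35, 0, -0.9], "gripper": -1},
    {"turn": [0, 0, 0], "linear": [-0.35, 0, -0.9], "gripper": -1},
    {"turn": [0, 0, 0], "linear": [-0.35, 0, -0.9], "gripper": -1},
    {"turn": [0, 0, 0], "linear": [-0.35, 0, -0.9], "gripper": -1},
    {"turn": [0, 0, 0], "linear": [-0.35, 0, -0.9], "gripper": -1},
    {"turn": [0, 0, 0], "linear": [-0.3, 0, -0.8], "gripper": -1},
    {"turn": [0, 0, 0], "linear": [-0.2, 0, -0.6], "gripper": -1},
    {"turn": [0, 0, 0], "linear": [-0.15, 0, -0.4], "gripper": -1},
    {"turn": [0, 0, 0], "linear": [0, 0, 0], "gripper": -1},
  ],
)

```text
time_s: 14.35
tool_pos: [571.5, -223.8, 260.8]
tcp_rot: [-0.707, 0.006, 0.005, 0.708]
force: [0.7, -0.3, -1.0]
opening: 25.4
```

```bash
python3 g.py 561 -265 201 0
```

```text
t 14.35 pos [ 571.5 -223.8  260.8] yaw -0.0 down [-0.016  0.002 -1.   ] F [ 0.7 -0.3 -1. ] open 25.4 q [ 0.56  0.58 -0.37  1.73  0.26  0.89  0.08]
lin units total (current axes) [-0.48  2.99 -2.06] turn units total [-0.02 -0.01 -0.18] world d [-10.5 -41.2 -59.8]
```

play_rows(
  rows=[
    {"turn": [0, 0, -0.18], "linear": [-0.1, 0, -0.5], "gripper": -1},
    {"turn": [0, 0, 0], "linear": [-0.2, 0, -0.8], "gripper": -1},
    {"turn": [0, 0, 0], "linear": [-0.1, 0, -0.4], "gripper": -1},
    {"turn": [0, 0, 0], "linear": [0, 0.2, -0.1], "gripper": -1},
    {"turn": [0, 0, 0], "linear": [0, 0.7, 0], "gripper": -1},
    {"turn": [0, 0, 0], "linear": [0, 0.8, 0], "gripper": -1},
    {"turn": [0, 0, 0], "linear": [0, 0.5, 0], "gripper": -1},
    {"turn": [0, 0, 0], "linear": [0, 0.2, 0], "gripper": -1},
    {"turn": [0, 0, 0], "linear": [0, 0, 0], "gripper": -1},
  ],
)

```text
time_s: 15.1
tool_pos: [566.0, -256.9, 210.0]
tcp_rot: [-0.705, -0.005, -0.001, 0.709]
force: [0.4, 0.3, -0.8]
opening: 25.4
```

```bash
python3 g.py 561 -265 201 0
```

```text
t 15.1 pos [ 566.  -256.9  210. ] yaw 0.3 down [ 0.007  0.005 -1.   ] F [ 0.4  0.3 -0.8] open 25.4 q [ 0.6   0.65 -0.35  1.75  0.29  0.79  0.12]
lin units total (current axes) [-0.26  0.45 -0.41] turn units total [-0.05  0.06  0.08] world d [-5.  -8.1 -9. ]
```

play_rows(
  rows=[
    {"turn": [-0.05, 0, 0.08], "linear": [-0.15, 0.1, -0.25], "gripper": -1},
    {"turn": [0, 0, 0], "linear": [0, 0.12, 0], "gripper": -1},
    {"turn": [0, 0, 0], "linear": [0, 0.08, 0], "gripper": -1},
    {"turn": [0, 0, 0], "linear": [0, 0.04, 0], "gripper": -1},
    {"turn": [0, 0, 0], "linear": [0, 0, 0], "gripper": -1},
  ],
)

```text
time_s: 15.52
tool_pos: [563.9, -261.4, 204.1]
tcp_rot: [0.707, 0.003, -0.002, -0.707]
force: [0.6, -0.3, -2.3]
opening: 25.7
```

```bash
python3 g.py 561 -265 201 0
```

```text
t 15.5167 pos [ 563.9 -261.4  204.1] yaw 0.4 down [ 0.002 -0.    -1.   ] F [ 0.6 -0.3 -2.3] open 25.7 q [ 0.6   0.66 -0.34  1.75  0.3   0.78  0.12]
lin units total (current axes) [-0.15  0.15 -0.18] turn units total [0.   0.08 0.02] world d [-2.9 -3.6 -3.1]
```

play_rows(
  rows=[
    {"turn": [0, 0, 0], "linear": [0, 0.06, 0], "gripper": -1},
    {"turn": [0, 0, 0], "linear": [0, 0.05, 0], "gripper": -1},
    {"turn": [0, 0, 0], "linear": [0, 0.05, 0], "gripper": -1},
    {"turn": [0, 0, 0], "linear": [0, 0.05, 0], "gripper": -1},
    {"turn": [0, 0, 0], "linear": [0, 0.05, 0], "gripper": -1},
  ],
)

```text
time_s: 15.93
tool_pos: [564.4, -261.6, 200.3]
tcp_rot: [0.708, 0.004, -0.001, -0.707]
force: [-5.2, 1.2, 13.9]
opening: 25.8
```

```bash
python3 g.py 561 -265 201 0
```

```text
t 15.9333 pos [ 564.4 -261.6  200.3] yaw 0.4 down [ 0.004 -0.001 -1.   ] F [-5.2  1.2 13.9] open 25.8 q [ 0.6   0.66 -0.34  1.75  0.3   0.77  0.11]
lin units total (current axes) [-0.17 -0.04 -0.17] turn units total [0.02 0.08 0.04] world d [-3.4 -3.4  0.7]
```

play_rows(
  rows=[
    {"turn": [0, 0, 0], "linear": [0, 0, 0], "gripper": -0.05},
    {"turn": [0, 0, 0], "linear": [0, 0, 0], "gripper": -0.05},
    {"turn": [0, 0, 0], "linear": [0, 0, 0], "gripper": -0.05},
    {"turn": [0, 0, 0], "linear": [0, 0, 0], "gripper": -0.05},
    {"turn": [0, 0, 0], "linear": [0, -0.3, 0], "gripper": -0.05},
    {"turn": [0, 0, 0], "linear": [0, -0.6, 0], "gripper": -0.05},
    {"turn": [0, 0, 0], "linear": [0, -0.9, 0], "gripper": -0.05},
    {"turn": [0, 0, 0], "linear": [0, -0.9, 0], "gripper": -0.05},
    {"turn": [0, 0, 0], "linear": [0, -0.6, 0], "gripper": 0.6},
    {"turn": [0, 0, 0], "linear": [0, -0.2, 0], "gripper": 0.6},
    {"turn": [0, 0, 0], "linear": [0.1, 0, 0.3], "gripper": 0.8},
    {"turn": [0, 0, 0], "linear": [0.25, 0, 0.9], "gripper": 0.8},
    {"turn": [0, 0, 0], "linear": [0.25, 0, 0.95], "gripper": 0.8},
    {"turn": [0, 0, 0], "linear": [0.25, 0, 0.95], "gripper": 0.8},
    {"turn": [0, 0, 0], "linear": [0.25, 0, 0.95], "gripper": 0.8},
    {"turn": [0, 0, 0], "linear": [0.25, 0, 0.95], "gripper": 0.8},
    {"turn": [0, 0, 0], "linear": [0.25, 0, 0.95], "gripper": 0.8},
    {"turn": [0, 0, 0], "linear": [0.25, 0, 0.95], "gripper": 0.8},
    {"turn": [0, 0, 0], "linear": [0.25, 0, 0.95], "gripper": 0.8},
    {"turn": [0, 0, 0], "linear": [0.25, 0, 0.95], "gripper": 0.8},
  ],
)

```text
time_s: 17.6
tool_pos: [610.2, -80.0, 273.1]
tcp_rot: [0.708, -0.0, 0.001, -0.706]
force: [-0.1, -0.0, -0.3]
opening: 79.2
```

```bash
python3 g.py 654 89.5 265 0; python3 -c "
from h import *
im=read_camera('top')[:,:,::-1]; cv2.imwrite('pics/top1.png',cv2.resize(im[80:310,140:550],None,fx=1.8,fy=1.8,interpolation=cv2.INTER_CUBIC))"
```

```text
t 17.6 pos [610.2 -80.  273.1] yaw -0.1 down [ 0.001 -0.003 -1.   ] F [-0.1 -0.  -0.3] open 79.2 q [ 0.33  0.56 -0.39  1.73  0.27  0.9  -0.17]
lin units total (current axes) [2.18 0.38 8.48] turn units total [ 0.04 -0.02  0.01] world d [ 43.8 169.5  -8.1]
```

View pics/top1.png

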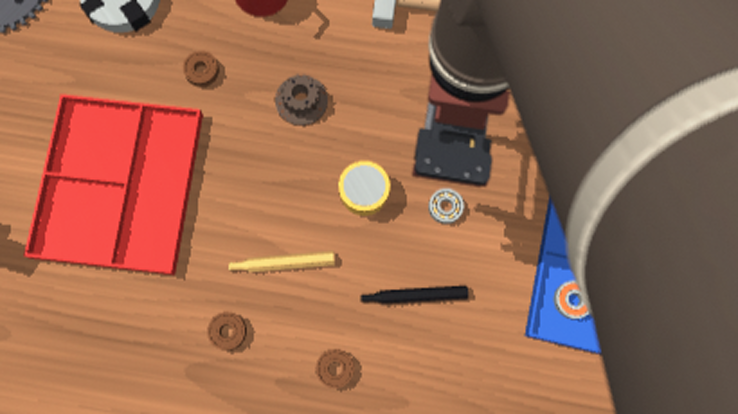

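play_rows(
  rows=[
    {"turn": [0, 0, 0], "linear": [0.1, 0, 0.5], "gripper": 0.8},
    {"turn": [0, 0, 0], "linear": [0.25, 0, 0.95], "gripper": 0.8},
    {"turn": [0, 0, 0], "linear": [0.25, 0, 0.95], "gripper": 0.8},
    {"turn": [0, 0, 0], "linear": [0.25, 0, 0.95], "gripper": 0.8},
    {"turn": [0, 0, 0], "linear": [0.25, 0, 0.95], "gripper": 0.8},
    {"turn": [0, 0, 0], "linear": [0.25, 0, 0.95], "gripper": 0.8},
    {"turn": [0, 0, 0], "linear": [0.25, 0, 0.8], "gripper": 0.8},
    {"turn": [0, 0, 0], "linear": [0.15, 0, 0.6], "gripper": 0.8},
    {"turn": [0, 0, 0], "linear": [0.1, 0, 0.4], "gripper": 0.8},
    {"turn": [0, 0, 0], "linear": [0.05, 0, 0.2], "gripper": 0.8},
    {"turn": [0, 0, 0], "linear": [0, 0, 0], "gripper": 0.8},
  ],
)

```text
time_s: 18.57
tool_pos: [647.7, 82.0, 267.6]
tcp_rot: [-0.707, 0.001, 0.004, 0.707]
force: [-0.7, -1.1, 0.4]
opening: 79.2
```

```bash
python3 g.py 654 89.5 191 0;  python3 -c "
from h import *
im=read_camera('scene')[:,:,::-1]; cv2.imwrite('pics/scene1.png',im[140:345,110:540].repeat(2,0).repeat(2,1)[:, :800])"
```

```text
t 18.5667 pos [647.7  82.  267.6] yaw 0.3 down [-0.006  0.001 -1.   ] F [-0.7 -1.1  0.4] open 79.2 q [ 0.07  0.63 -0.4   1.63  0.28  0.95 -0.42]
lin units total (current axes) [0.34 3.83 0.37] turn units total [-0.01  0.05 -0.07] world d [  6.3   7.5 -76.6]
```

View pics/scene1.png

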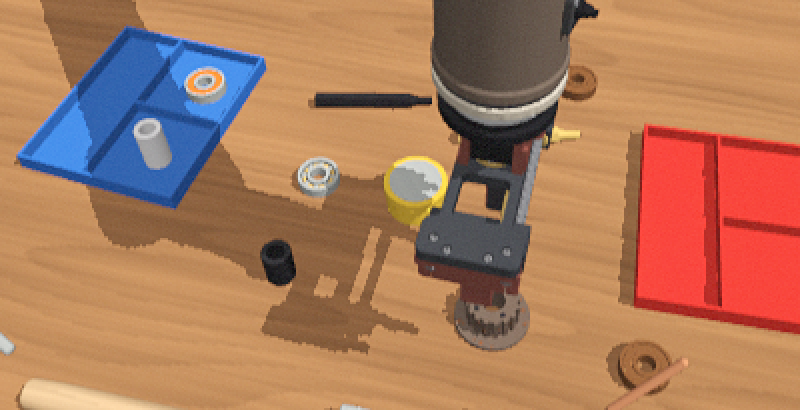

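play_rows(
  newtons=40,
  rows=[
    {"turn": [0, 0.05, -0.07], "linear": [0.3, 0, 0.25], "gripper": 0.8},
    {"turn": [0, 0, 0], "linear": [0.1, 0.2, 0.1], "gripper": 0.8},
    {"turn": [0, 0, 0], "linear": [0, 0.6, 0], "gripper": 0.8},
    {"turn": [0, 0, 0], "linear": [0, 0.8, 0], "gripper": 0.8},
    {"turn": [0, 0, 0], "linear": [0, 0.8, 0], "gripper": 0.8},
    {"turn": [0, 0, 0], "linear": [0, 0.6, 0], "gripper": 0.8},
    {"turn": [0, 0, 0], "linear": [0, 0.3, 0], "gripper": 0.8},
    {"turn": [0, 0, 0], "linear": [0, 0.1, 0], "gripper": 0.8},
    {"turn": [0, 0, 0], "linear": [0, 0, 0], "gripper": 0.8},
  ],
)

```text
time_s: 19.37
tool_pos: [656.8, 82.0, 192.6]
tcp_rot: [0.708, -0.003, 0.003, -0.706]
force: [0.7, 0.5, 0.0]
opening: 79.1
```

```bash
python3 g.py 654 89.5 191 0
```

```text
t 19.3667 pos [656.8  82.  192.6] yaw -0.5 down [-0.    -0.003 -1.   ] F [0.7 0.5 0. ] open 79.1 q [ 0.04  0.73 -0.36  1.65  0.33  0.83 -0.47]
lin units total (current axes) [-0.14  0.08  0.38] turn units total [ 0.04 -0.11 -0.  ] world d [-2.8  7.5 -1.6]
```

play_rows(
  newtons=40,
  rows=[
    {"turn": [0, -0.1, 0], "linear": [-0.08, 0.03, 0.2], "gripper": 0.8},
    {"turn": [0, 0, 0], "linear": [0, 0, 0.12], "gripper": 0.8},
    {"turn": [0, 0, 0], "linear": [0, 0, 0], "gripper": -1},
    {"turn": [0, 0, 0], "linear": [0, 0, 0], "gripper": -1},
    {"turn": [0, 0, 0], "linear": [0, 0, 0], "gripper": -1},
    {"turn": [0, 0, 0], "linear": [0, 0, 0], "gripper": -1},
    {"turn": [0, 0, 0], "linear": [0, 0, 0], "gripper": -1},
    {"turn": [0, 0, 0], "linear": [0, 0, 0], "gripper": -1},
    {"turn": [0, 0, 0], "linear": [0, 0, 0], "gripper": -1},
    {"turn": [0, 0, 0], "linear": [0, 0, 0], "gripper": -1},
    {"turn": [0, 0, 0], "linear": [0, 0, 0], "gripper": -1},
  ],
)

```text
time_s: 20.28
tool_pos: [655.9, 89.5, 195.1]
tcp_rot: [0.708, 0.002, 0.001, -0.706]
force: [-0.3, 0.2, 0.4]
opening: 43.4
```

```bash
python3 g.py 558.5 318.6 265 0
```

```text
t 20.2833 pos [655.9  89.5 195.1] yaw 0.0 down [ 0.004 -0.003 -1.   ] F [-0.3  0.2  0.4] open 43.4 q [ 0.03  0.73 -0.36  1.65  0.33  0.82 -0.47]
lin units total (current axes) [-4.85 -3.54 11.45] turn units total [0.03 0.01 0.04] world d [-97.4 229.1  69.9]
```

play_rows(
  rows=[
    {"turn": [0, 0, 0], "linear": [0, -0.3, 0], "gripper": -1},
    {"turn": [0, 0, 0], "linear": [0, -0.8, 0], "gripper": -1},
    {"turn": [0, 0, 0], "linear": [0, -0.9, 0], "gripper": -1},
    {"turn": [0, 0, 0], "linear": [0, -0.9, 0], "gripper": -1},
    {"turn": [0, 0, 0], "linear": [0, -0.4, 0], "gripper": -1},
    {"turn": [0, 0, 0], "linear": [0, -0.2, 0], "gripper": -1},
    {"turn": [0, 0, 0], "linear": [-0.2, 0, 0.4], "gripper": -1},
    {"turn": [0, 0, 0], "linear": [-0.38, 0, 0.9], "gripper": -1},
    {"turn": [0, 0, 0], "linear": [-0.38, 0, 0.9], "gripper": -1},
    {"turn": [0, 0, 0], "linear": [-0.38, 0, 0.9], "gripper": -1},
    {"turn": [0, 0, 0], "linear": [-0.38, 0, 0.9], "gripper": -1},
    {"turn": [0, 0, 0], "linear": [-0.38, 0, 0.9], "gripper": -1},
    {"turn": [0, 0, 0], "linear": [-0.38, 0, 0.9], "gripper": -1},
    {"turn": [0, 0, 0], "linear": [-0.38, 0, 0.9], "gripper": -1},
    {"turn": [0, 0, 0], "linear": [-0.38, 0, 0.9], "gripper": -1},
    {"turn": [0, 0, 0], "linear": [-0.38, 0, 0.9], "gripper": -1},
    {"turn": [0, 0, 0], "linear": [-0.3, 0, 0.8], "gripper": -1},
    {"turn": [0, 0, 0], "linear": [-0.2, 0, 0.6], "gripper": -1},
    {"turn": [0, 0, 0], "linear": [-0.1, 0, 0.4], "gripper": -1},
    {"turn": [0, 0, 0], "linear": [0, 0, 0.2], "gripper": -1},
  ],
)

```text
time_s: 21.95
tool_pos: [557.7, 310.7, 251.8]
tcp_rot: [0.71, -0.007, -0.007, -0.704]
force: [0.2, 0.3, -3.5]
opening: 43.2
```

```bash
python3 g.py 558.5 318.6 199 0
```

```text
t 21.95 pos [557.7 310.7 251.8] yaw -0.0 down [-0.02 -0.01 -1.  ] F [ 0.2  0.3 -3.5] open 43.2 q [-0.3   0.63 -0.41  1.67  0.3   0.92 -0.82]
lin units total (current axes) [0.09 2.63 0.42] turn units total [ 0.11 -0.01 -0.23] world d [  0.8   7.9 -52.8]
```

play_rows(
  rows=[
    {"turn": [0.1, 0, -0.2], "linear": [0, 0, 0.25], "gripper": -1},
    {"turn": [0, 0, 0], "linear": [0, 0.2, 0.1], "gripper": -1},
    {"turn": [0, 0, 0], "linear": [0, 0.6, 0], "gripper": -1},
    {"turn": [0, 0, 0], "linear": [0, 0.7, 0], "gripper": -1},
    {"turn": [0, 0, 0], "linear": [0, 0.4, 0], "gripper": -1},
    {"turn": [0, 0, 0], "linear": [0, 0.2, 0], "gripper": -1},
    {"turn": [0, 0, 0], "linear": [0, 0, 0], "gripper": -1},
  ],
)

```text
time_s: 22.53
tool_pos: [559.8, 314.5, 204.2]
tcp_rot: [0.708, -0.002, 0.002, -0.706]
force: [0.5, 0.1, -3.4]
opening: 43.1
```

```bash
python3 g.py 558.5 318.6 199 0
```

```text
t 22.5333 pos [559.8 314.5 204.2] yaw -0.3 down [-0.    -0.003 -1.   ] F [ 0.5  0.1 -3.4] open 43.1 q [-0.32  0.69 -0.38  1.7   0.33  0.82 -0.86]
lin units total (current axes) [-0.06  0.26  0.21] turn units total [ 0.04 -0.06 -0.01] world d [-1.3  4.1 -5.2]
```

play_rows(
  rows=[
    {"turn": [0, 0, 0.05], "linear": [-0.05, 0.08, 0.12], "gripper": -1},
    {"turn": [0, 0, 0], "linear": [0, 0.06, 0], "gripper": -1},
    {"turn": [0, 0, 0], "linear": [0, 0.05, 0], "gripper": -1},
    {"turn": [0, 0, 0], "linear": [0, 0.05, 0], "gripper": -1},
    {"turn": [0, 0, 0], "linear": [0, 0.05, 0], "gripper": -1},
    {"turn": [0, 0, 0], "linear": [0, 0.04, 0], "gripper": -1},
  ],
)

```text
time_s: 23.03
tool_pos: [559.5, 316.1, 199.2]
tcp_rot: [0.708, -0.004, 0.001, -0.706]
force: [-2.4, -0.9, 2.6]
opening: 42.8
```

```bash
python3 g.py 558.5 318.6 199 0
```

```text
t 23.0333 pos [559.5 316.1 199.2] yaw -0.4 down [-0.004 -0.004 -1.   ] F [-2.4 -0.9  2.6] open 42.8 q [-0.33  0.7  -0.38  1.69  0.34  0.82 -0.87]
lin units total (current axes) [-0.05  0.01  0.12] turn units total [ 0.04 -0.09 -0.05] world d [-1.   2.5 -0.2]
```

play_rows(
  rows=[
    {"turn": [0, 0, 0], "linear": [0, 0.03, 0], "gripper": -1},
    {"turn": [0, 0, 0], "linear": [0, 0, 0], "gripper": 0.25},
    {"turn": [0, 0, 0], "linear": [0, 0, 0], "gripper": 0.25},
    {"turn": [0, 0, 0], "linear": [0, 0, 0], "gripper": 0.25},
    {"turn": [0, 0, 0], "linear": [0, 0, 0], "gripper": 0.25},
    {"turn": [0, 0, 0], "linear": [0, -0.3, 0], "gripper": 0.25},
    {"turn": [0, 0, 0], "linear": [0, -0.6, 0], "gripper": 0.25},
    {"turn": [0, 0, 0], "linear": [0, -0.9, 0], "gripper": 0.25},
    {"turn": [0, 0, 0], "linear": [0, -0.9, 0], "gripper": 0.25},
    {"turn": [0, 0, 0], "linear": [0, -0.4, 0], "gripper": 0.6},
    {"turn": [0, 0, 0], "linear": [0, 0, -0.3], "gripper": 0.6},
    {"turn": [0, 0, 0], "linear": [0, 0, -0.9], "gripper": 0.6},
    {"turn": [0, 0, 0], "linear": [0, 0, -1], "gripper": 0.6},
    {"turn": [0, 0, 0], "linear": [0, 0, -1], "gripper": 0.6},
    {"turn": [0, 0, 0], "linear": [0, 0, -1], "gripper": 0.6},
    {"turn": [0, 0, 0], "linear": [0, 0, -1], "gripper": 0.6},
    {"turn": [0, 0, 0], "linear": [0, 0, -1], "gripper": 0.6},
    {"turn": [0, 0, 0], "linear": [0, 0, -1], "gripper": 0.6},
    {"turn": [0, 0, 0], "linear": [0, 0, -1], "gripper": 0.6},
    {"turn": [0, 0, 0], "linear": [0, 0, -1], "gripper": 0.6},
  ],
)

```text
time_s: 24.7
tool_pos: [557.3, 127.6, 267.4]
tcp_rot: [-0.706, -0.001, -0.001, 0.708]
force: [0.6, -0.1, -0.4]
opening: 69.5
```

```bash
python3 g.py 550.6 -100.3 255 0
```

```text
t 24.7 pos [557.3 127.6 267.4] yaw 0.0 down [ 0.002  0.003 -1.   ] F [ 0.6 -0.1 -0.4] open 69.5 q [ 0.01  0.51 -0.42  1.84  0.27  0.84 -0.54]
lin units total (current axes) [ -0.34   0.58 -11.4 ] turn units total [-0.04  0.01  0.02] world d [  -6.7 -227.9  -12.4]
```

play_rows(
  rows=[
    {"turn": [0, 0, 0], "linear": [-0.02, 0, -0.95], "gripper": 0.6},
    {"turn": [0, 0, 0], "linear": [-0.02, 0, -0.95], "gripper": 0.6},
    {"turn": [0, 0, 0], "linear": [-0.02, 0, -0.95], "gripper": 0.6},
    {"turn": [0, 0, 0], "linear": [-0.02, 0, -0.95], "gripper": 0.6},
    {"turn": [0, 0, 0], "linear": [-0.02, 0, -0.95], "gripper": 0.6},
    {"turn": [0, 0, 0], "linear": [-0.02, 0, -0.95], "gripper": 0.6},
    {"turn": [0, 0, 0], "linear": [-0.02, 0, -0.95], "gripper": 0.6},
    {"turn": [0, 0, 0], "linear": [-0.02, 0, -0.95], "gripper": 0.6},
    {"turn": [0, 0, 0], "linear": [-0.02, 0, -0.95], "gripper": 0.6},
    {"turn": [0, 0, 0], "linear": [0, 0, -0.8], "gripper": 0.6},
    {"turn": [0, 0, 0], "linear": [0, 0, -0.6], "gripper": 0.6},
    {"turn": [0, 0, 0], "linear": [0, 0, -0.4], "gripper": 0.6},
    {"turn": [0, 0, 0], "linear": [0, 0, -0.2], "gripper": 0.6},
    {"turn": [0, 0, 0], "linear": [0, 0, 0], "gripper": 0.6},
  ],
)

```text
time_s: 25.87
tool_pos: [547.1, -106.1, 262.9]
tcp_rot: [0.708, -0.005, 0.002, -0.707]
force: [-1.1, 0.2, -0.0]
opening: 70.2
```

```bash
python3 g.py 550.6 -100.3 185 0
```

```text
t 25.8667 pos [ 547.1 -106.1  262.9] yaw -0.6 down [-0.003 -0.002 -1.   ] F [-1.1  0.2 -0. ] open 70.2 q [ 0.4   0.49 -0.38  1.88  0.25  0.82 -0.13]
lin units total (current axes) [0.19 3.9  0.3 ] turn units total [ 0.02 -0.12 -0.04] world d [  3.5   5.8 -77.9]
```

play_rows(
  newtons=25,
  rows=[
    {"turn": [0, -0.12, 0], "linear": [0.12, 0, 0.25], "gripper": 0.6},
    {"turn": [0, 0, 0], "linear": [0.03, 0.2, 0.1], "gripper": 0.6},
    {"turn": [0, 0, 0], "linear": [0, 0.6, 0.05], "gripper": 0.6},
    {"turn": [0, 0, 0], "linear": [0, 0.8, 0.05], "gripper": 0.6},
    {"turn": [0, 0, 0], "linear": [0, 0.8, 0.05], "gripper": 0.6},
    {"turn": [0, 0, 0], "linear": [0, 0.7, 0.05], "gripper": 0.6},
    {"turn": [0, 0, 0], "linear": [0, 0.3, 0], "gripper": 0.6},
    {"turn": [0, 0, 0], "linear": [0, 0.1, 0], "gripper": 0.6},
    {"turn": [0, 0, 0], "linear": [0, 0, 0], "gripper": 0.6},
  ],
)

```text
time_s: 26.62
tool_pos: [550.7, -85.0, 186.2]
tcp_rot: [-0.706, -0.004, 0.006, 0.708]
force: [0.2, 0.5, 0.5]
opening: 70.2
```

```bash
python3 g.py 550.6 -100.3 185 0
```

```text
t 26.6167 pos [550.7 -85.  186.2] yaw 0.8 down [-0.003  0.003 -1.   ] F [0.2 0.5 0.5] open 70.2 q [ 0.33  0.61 -0.35  1.92  0.32  0.67 -0.2 ]
lin units total (current axes) [-0.02  0.06 -0.77] turn units total [-0.03  0.15 -0.03] world d [ -0.1 -15.3  -1.2]
```

play_rows(
  newtons=25,
  rows=[
    {"turn": [0, 0.15, 0], "linear": [0, 0.02, -0.3], "gripper": 0.6},
    {"turn": [0, 0, 0], "linear": [0, 0.02, -0.25], "gripper": 0.6},
    {"turn": [0, 0, 0], "linear": [0, 0, -0.08], "gripper": 0.6},
    {"turn": [0, 0, 0], "linear": [0, 0, 0], "gripper": 0.6},
  ],
)

```text
time_s: 26.95
tool_pos: [551.5, -98.4, 186.6]
tcp_rot: [-0.706, 0.0, 0.0, 0.708]
force: [0.5, 0.7, 1.0]
opening: 70.6
```

```bash
python3 g.py 550.6 -100.3 185 0
```

```text
t 26.95 pos [551.5 -98.4 186.6] yaw -0.0 down [-0.001  0.002 -1.   ] F [0.5 0.7 1. ] open 70.6 q [ 0.35  0.61 -0.35  1.92  0.31  0.67 -0.18]
lin units total (current axes) [-0.05  0.08 -0.1 ] turn units total [-0.03 -0.   -0.01] world d [-0.9 -1.9 -1.6]
```

play_rows(
  newtons=25,
  rows=[
    {"turn": [0, 0, 0], "linear": [0, 0.04, -0.06], "gripper": 0.6},
    {"turn": [0, 0, 0], "linear": [0, 0, 0], "gripper": -1},
    {"turn": [0, 0, 0], "linear": [0, 0, 0], "gripper": -1},
    {"turn": [0, 0, 0], "linear": [0, 0, 0], "gripper": -1},
    {"turn": [0, 0, 0], "linear": [0, 0, 0], "gripper": -1},
    {"turn": [0, 0, 0], "linear": [0, 0, 0], "gripper": -1},
    {"turn": [0, 0, 0], "linear": [0, 0, 0], "gripper": -1},
    {"turn": [0, 0, 0], "linear": [0, 0, 0], "gripper": -1},
    {"turn": [0, 0, 0], "linear": [0, 0, 0], "gripper": -1},
  ],
)

```text
time_s: 27.7
tool_pos: [551.9, -100.7, 187.4]
tcp_rot: [-0.707, -0.0, -0.001, 0.708]
force: [-0.2, -1.3, 0.1]
opening: 38.8
```

```bash
python3 g.py 462 313.4 250 0
```

```text
t 27.7 pos [ 551.9 -100.7  187.4] yaw -0.1 down [ 0.002  0.002 -1.   ] F [-0.2 -1.3  0.1] open 38.8 q [ 0.35  0.61 -0.34  1.91  0.31  0.67 -0.18]
lin units total (current axes) [-4.53 -3.11 20.7 ] turn units total [-0.02 -0.02  0.02] world d [-89.9 414.1  62.6]
```

play_rows(
  rows=[
    {"turn": [0, 0, 0], "linear": [0, -0.3, 0], "gripper": -1},
    {"turn": [0, 0, 0], "linear": [0, -0.8, 0], "gripper": -1},
    {"turn": [0, 0, 0], "linear": [0, -0.9, 0], "gripper": -1},
    {"turn": [0, 0, 0], "linear": [0, -0.9, 0], "gripper": -1},
    {"turn": [0, 0, 0], "linear": [0, -0.5, 0], "gripper": -1},
    {"turn": [0, 0, 0], "linear": [0, -0.1, 0], "gripper": -1},
    {"turn": [0, 0, 0], "linear": [-0.1, 0, 0.4], "gripper": -1},
    {"turn": [0, 0, 0], "linear": [-0.2, 0, 0.95], "gripper": -1},
    {"turn": [0, 0, 0], "linear": [-0.2, 0, 0.95], "gripper": -1},
    {"turn": [0, 0, 0], "linear": [-0.2, 0, 0.95], "gripper": -1},
    {"turn": [0, 0, 0], "linear": [-0.2, 0, 0.95], "gripper": -1},
    {"turn": [0, 0, 0], "linear": [-0.2, 0, 0.95], "gripper": -1},
    {"turn": [0, 0, 0], "linear": [-0.2, 0, 0.95], "gripper": -1},
    {"turn": [0, 0, 0], "linear": [-0.2, 0, 0.95], "gripper": -1},
    {"turn": [0, 0, 0], "linear": [-0.2, 0, 0.95], "gripper": -1},
    {"turn": [0, 0, 0], "linear": [-0.2, 0, 0.95], "gripper": -1},
    {"turn": [0, 0, 0], "linear": [-0.2, 0, 0.95], "gripper": -1},
    {"turn": [0, 0, 0], "linear": [-0.2, 0, 0.95], "gripper": -1},
    {"turn": [0, 0, 0], "linear": [-0.2, 0, 0.95], "gripper": -1},
    {"turn": [0, 0, 0], "linear": [-0.2, 0, 0.95], "gripper": -1},
  ],
)

```text
time_s: 29.37
tool_pos: [488.5, 167.3, 250.6]
tcp_rot: [-0.707, 0.008, 0.003, 0.707]
force: [0.1, -0.6, -0.6]
opening: 38.8
```

```bash
python3 g.py 462 313.4 250 0
```

```text
t 29.3667 pos [488.5 167.3 250.6] yaw -0.4 down [-0.015  0.001 -1.   ] F [ 0.1 -0.6 -0.6] open 38.8 q [-0.07  0.47 -0.44  1.98  0.27  0.77 -0.68]
lin units total (current axes) [-1.37  0.06  7.29] turn units total [-0.01 -0.07 -0.18] world d [-26.5 146.1  -0.6]
```

play_rows(
  rows=[
    {"turn": [0, 0, -0.18], "linear": [-0.15, 0, 0.9], "gripper": -1},
    {"turn": [0, 0, 0], "linear": [-0.15, 0, 0.9], "gripper": -1},
    {"turn": [0, 0, 0], "linear": [-0.15, 0, 0.9], "gripper": -1},
    {"turn": [0, 0, 0], "linear": [-0.15, 0, 0.9], "gripper": -1},
    {"turn": [0, 0, 0], "linear": [-0.15, 0, 0.9], "gripper": -1},
    {"turn": [0, 0, 0], "linear": [-0.1, 0, 0.8], "gripper": -1},
    {"turn": [0, 0, 0], "linear": [-0.1, 0, 0.6], "gripper": -1},
    {"turn": [0, 0, 0], "linear": [0, 0, 0.4], "gripper": -1},
    {"turn": [0, 0, 0], "linear": [0, 0, 0.1], "gripper": -1},
    {"turn": [0, 0, 0], "linear": [0, 0, 0], "gripper": -1},
  ],
)

```text
time_s: 30.2
tool_pos: [459.3, 309.2, 242.4]
tcp_rot: [0.707, -0.003, -0.006, -0.707]
force: [-0.3, 0.2, 0.1]
opening: 39.3
```

```bash
python3 g.py 462 313.4 195 0
```

```text
t 30.2 pos [459.3 309.2 242.4] yaw 0.3 down [-0.012 -0.001 -1.   ] F [-0.3  0.2  0.1] open 39.3 q [-0.34  0.53 -0.44  1.9   0.3   0.79 -0.94]
lin units total (current axes) [0.17 2.37 0.21] turn units total [ 0.01  0.05 -0.14] world d [  2.7   4.2 -47.4]
```

play_rows(
  rows=[
    {"turn": [0, 0.05, -0.14], "linear": [0.05, 0.1, 0.2], "gripper": -1},
    {"turn": [0, 0, 0], "linear": [0, 0.5, 0.1], "gripper": -1},
    {"turn": [0, 0, 0], "linear": [0, 0.7, 0], "gripper": -1},
    {"turn": [0, 0, 0], "linear": [0, 0.5, 0], "gripper": -1},
    {"turn": [0, 0, 0], "linear": [0, 0.2, 0], "gripper": -1},
    {"turn": [0, 0, 0], "linear": [0, 0, 0], "gripper": -1},
  ],
)

```text
time_s: 30.7
tool_pos: [462.0, 311.7, 198.4]
tcp_rot: [0.708, -0.001, 0.003, -0.706]
force: [-0.4, 0.1, 0.3]
opening: 39.1
```

```bash
python3 g.py 462 313.4 191.4 0
```

```text
t 30.7 pos [462.  311.7 198.4] yaw -0.3 down [ 0.003 -0.003 -1.   ] F [-0.4  0.1  0.3] open 39.1 q [-0.38  0.59 -0.4   1.92  0.35  0.7  -1.  ]
lin units total (current axes) [0.   0.35 0.09] turn units total [ 0.04 -0.07  0.03] world d [ 0.   1.7 -7. ]
```

play_rows(
  rows=[
    {"turn": [0, 0, 0], "linear": [0, 0.12, 0.05], "gripper": -1},
    {"turn": [0, 0, 0], "linear": [0, 0.12, 0], "gripper": -1},
    {"turn": [0, 0, 0], "linear": [0, 0.05, 0], "gripper": -1},
    {"turn": [0, 0, 0], "linear": [0, 0.05, 0], "gripper": -1},
    {"turn": [0, 0, 0], "linear": [0, 0.04, 0], "gripper": -1},
    {"turn": [0, 0, 0], "linear": [0, 0.04, 0], "gripper": -1},
  ],
)

```text
time_s: 31.2
tool_pos: [462.4, 312.2, 191.3]
tcp_rot: [0.709, -0.001, 0.004, -0.706]
force: [-2.8, -1.6, 6.5]
opening: 38.9
```

```bash
python3 g.py 462 313.4 191.4 0
```

```text
t 31.2 pos [462.4 312.2 191.3] yaw -0.4 down [ 0.003 -0.004 -1.   ] F [-2.8 -1.6  6.5] open 38.9 q [-0.39  0.61 -0.39  1.92  0.36  0.69 -1.01]
lin units total (current axes) [-0.02 -0.    0.06] turn units total [ 0.05 -0.08  0.04] world d [-0.4  1.2  0.1]
```

play_rows(
  rows=[
    {"turn": [0, 0, 0], "linear": [0, 0, 0], "gripper": 0.22},
    {"turn": [0, 0, 0], "linear": [0, 0, 0], "gripper": 0.22},
    {"turn": [0, 0, 0], "linear": [0, 0, 0], "gripper": 0.22},
    {"turn": [0, 0, 0], "linear": [0, 0, 0], "gripper": 0.22},
    {"turn": [0, 0, 0], "linear": [0, -0.3, 0], "gripper": 0.22},
    {"turn": [0, 0, 0], "linear": [0, -0.6, 0], "gripper": 0.22},
    {"turn": [0, 0, 0], "linear": [0, -0.9, 0], "gripper": 0.22},
    {"turn": [0, 0, 0], "linear": [0, -0.9, 0], "gripper": 0.22},
    {"turn": [0, 0, 0], "linear": [0, -0.4, 0], "gripper": 0.22},
    {"turn": [0, 0, 0], "linear": [0, 0, -0.3], "gripper": 0.22},
    {"turn": [0, 0, 0], "linear": [0, 0, -0.9], "gripper": 0.22},
    {"turn": [0, 0, 0], "linear": [0, 0, -0.95], "gripper": 0.22},
    {"turn": [0, 0, 0], "linear": [0, 0, -0.95], "gripper": 0.22},
    {"turn": [0, 0, 0], "linear": [0, 0, -0.95], "gripper": 0.22},
    {"turn": [0, 0, 0], "linear": [0, 0, -0.95], "gripper": 0.22},
    {"turn": [0, 0, 0], "linear": [0, 0, -0.95], "gripper": 0.22},
    {"turn": [0, 0, 0], "linear": [0, 0, -0.95], "gripper": 0.22},
    {"turn": [0, 0, 0], "linear": [0, 0, -0.8], "gripper": 0.22},
    {"turn": [0, 0, 0], "linear": [0, 0, -0.5], "gripper": 0.22},
    {"turn": [0, 0, 0], "linear": [0, 0, -0.2], "gripper": 0.22},
  ],
)

```text
time_s: 32.87
tool_pos: [459.0, 134.7, 259.1]
tcp_rot: [0.708, 0.0, 0.004, -0.706]
force: [-0.4, -0.3, 0.1]
opening: 53.6
```

```bash
python3 g.py 455.6 68.1 250 14.3
```

```text
t 32.8667 pos [459.  134.7 259.1] yaw -0.3 down [ 0.005 -0.002 -1.   ] F [-0.4 -0.3  0.1] open 53.6 q [-0.02  0.39 -0.44  2.07  0.26  0.73 -0.64]
lin units total (current axes) [-0.16  0.46 -3.33] turn units total [ 0.03 -2.92  0.06] world d [ -3.4 -66.6  -9.1]
```

play_rows(
  rows=[
    {"turn": [0, 0, 0], "linear": [0, 0, -0.7], "gripper": 0.22},
    {"turn": [0, 0, 0], "linear": [0, 0, -0.9], "gripper": 0.22},
    {"turn": [0, 0, 0], "linear": [0, 0, -0.7], "gripper": 0.22},
    {"turn": [0, -0.6, 0], "linear": [0, 0, -0.3], "gripper": 0.22},
    {"turn": [0, -0.8, 0], "linear": [0, 0, 0], "gripper": 0.22},
    {"turn": [0, -0.8, 0], "linear": [0, 0.1, 0], "gripper": 0.22},
    {"turn": [0, -0.4, 0], "linear": [0, 0.1, 0], "gripper": 0.22},
    {"turn": [0, 0, 0], "linear": [0, 0, 0], "gripper": 0.22},
  ],
)

```text
time_s: 33.53
tool_pos: [458.5, 81.6, 254.5]
tcp_rot: [0.703, 0.084, -0.08, -0.702]
force: [0.5, -0.1, -0.2]
opening: 53.4
```

```bash
python3 g.py 455.6 68.1 184.5 14.3
```

```text
t 33.5333 pos [458.5  81.6 254.5] yaw 13.4 down [ 0.006 -0.    -1.   ] F [ 0.5 -0.1 -0.2] open 53.4 q [ 0.12  0.39 -0.49  2.1   0.28  0.71 -0.32]
lin units total (current axes) [-0.32  3.5  -0.62] turn units total [ 0.02 -0.19  0.07] world d [ -2.9 -13.5 -70. ]
```

play_rows(
  newtons=50,
  rows=[
    {"turn": [0, -0.19, 0.05], "linear": [-0.15, 0, -0.3], "gripper": 0.22},
    {"turn": [0, 0, 0], "linear": [-0.1, 0.2, -0.2], "gripper": 0.22},
    {"turn": [0, 0, 0], "linear": [0, 0.6, 0], "gripper": 0.22},
    {"turn": [0, 0, 0], "linear": [0, 0.8, 0], "gripper": 0.22},
    {"turn": [0, 0, 0], "linear": [0, 0.8, 0], "gripper": 0.22},
    {"turn": [0, 0, 0], "linear": [0, 0.5, 0], "gripper": 0.22},
    {"turn": [0, 0, 0], "linear": [0, 0.2, 0], "gripper": 0.22},
    {"turn": [0, 0, 0], "linear": [0, 0, 0], "gripper": 0.22},
  ],
)

```text
time_s: 34.2
tool_pos: [456.7, 72.5, 189.7]
tcp_rot: [-0.702, -0.087, 0.084, 0.702]
force: [0.5, 0.2, 1.1]
opening: 53.6
```

```bash
python3 g.py 455.6 68.1 184.5 14.3
```

```text
t 34.2 pos [456.7  72.5 189.7] yaw 13.9 down [ 0.005  0.001 -1.   ] F [0.5 0.2 1.1] open 53.6 q [ 0.08  0.5  -0.42  2.15  0.38  0.56 -0.37]
lin units total (current axes) [-0.11  0.26 -0.2 ] turn units total [-0.   -0.08  0.06] world d [-1.1 -4.4 -5.2]
```

play_rows(
  newtons=50,
  rows=[
    {"turn": [0, -0.08, 0.06], "linear": [-0.06, 0.12, -0.15], "gripper": 0.22},
    {"turn": [0, 0, 0], "linear": [0, 0.12, -0.05], "gripper": 0.22},
    {"turn": [0, 0, 0], "linear": [0, 0.08, 0], "gripper": 0.22},
    {"turn": [0, 0, 0], "linear": [0, 0.03, 0], "gripper": 0.22},
  ],
)

```text
time_s: 34.53
tool_pos: [457.1, 68.4, 183.4]
tcp_rot: [-0.702, -0.088, 0.088, 0.702]
force: [-0.4, 0.3, -0.0]
opening: 53.8
```

```bash
python3 g.py 455.6 68.1 184.5 14.3
```

```text
t 34.5333 pos [457.1  68.4 183.4] yaw 14.3 down [ 0.001  0.    -1.   ] F [-0.4  0.3 -0. ] open 53.8 q [ 0.08  0.51 -0.42  2.15  0.39  0.55 -0.37]
lin units total (current axes) [-0.07 -0.06  0.  ] turn units total [0.   0.   0.01] world d [-1.5 -0.3  1.1]
```

play_rows(
  newtons=50,
  rows=[
    {"turn": [0, 0, 0], "linear": [-0.04, 0, 0], "gripper": -1},
    {"turn": [0, 0, 0], "linear": [0, 0, 0], "gripper": -1},
    {"turn": [0, 0, 0], "linear": [0, 0, 0], "gripper": -1},
    {"turn": [0, 0, 0], "linear": [0, 0, 0], "gripper": -1},
    {"turn": [0, 0, 0], "linear": [0, 0, 0], "gripper": -1},
    {"turn": [0, 0, 0], "linear": [0, 0, 0], "gripper": -1},
    {"turn": [0, 0, 0], "linear": [0, 0, 0], "gripper": -1},
    {"turn": [0, 0, 0], "linear": [0, 0, 0], "gripper": -1},
    {"turn": [0, 0, 0], "linear": [0, 0, 0], "gripper": -1},
    {"turn": [0, 0, 0], "linear": [0, 0, 0], "gripper": -1},
  ],
)

```text
time_s: 35.37
tool_pos: [456.6, 68.0, 184.5]
tcp_rot: [0.702, 0.089, -0.087, -0.702]
force: [-0.1, -0.3, 0.5]
opening: 14.3
```

```bash
python3 g.py 522.6 233.6 250 93.1
```

```text
t 35.3667 pos [456.6  68.  184.5] yaw 14.3 down [ 0.003  0.    -1.   ] F [-0.1 -0.3  0.5] open 14.3 q [ 0.08  0.51 -0.42  2.15  0.39  0.55 -0.37]
lin units total (current axes) [ 5.25 -3.26  7.21] turn units total [  0.03 -15.77   0.02] world d [ 66.  165.6  65.5]
```

play_rows(
  rows=[
    {"turn": [0, 0, 0], "linear": [0, -0.3, 0], "gripper": -1},
    {"turn": [0, 0, 0], "linear": [0, -0.8, 0], "gripper": -1},
    {"turn": [0, 0, 0], "linear": [0, -0.9, 0], "gripper": -1},
    {"turn": [0, 0, 0], "linear": [0, -0.8, 0], "gripper": -1},
    {"turn": [0, 0, 0], "linear": [0, -0.4, 0], "gripper": -1},
    {"turn": [0, -0.4, 0], "linear": [0, 0, 0], "gripper": -1},
    {"turn": [0, -0.8, 0], "linear": [0, 0, 0], "gripper": -1},
    {"turn": [0, -0.9, 0], "linear": [0, 0, 0], "gripper": -1},
    {"turn": [0, -0.9, 0], "linear": [0, 0, 0], "gripper": -1},
    {"turn": [0, -0.9, 0], "linear": [0, 0, 0], "gripper": -1},
    {"turn": [0, -0.9, 0], "linear": [0, 0, 0], "gripper": -1},
    {"turn": [0, -0.9, 0], "linear": [0, 0, 0], "gripper": -1},
    {"turn": [0, -0.9, 0], "linear": [0, 0, 0], "gripper": -1},
    {"turn": [0, -0.9, 0], "linear": [0, 0, 0], "gripper": -1},
    {"turn": [0, -0.9, 0], "linear": [0, 0, 0], "gripper": -1},
    {"turn": [0, -0.9, 0], "linear": [0, 0, 0], "gripper": -1},
    {"turn": [0, -0.9, 0], "linear": [0, 0, 0], "gripper": -1},
    {"turn": [0, -0.9, 0], "linear": [0, 0, 0], "gripper": -1},
    {"turn": [0, -0.9, 0], "linear": [0, 0, 0], "gripper": -1},
    {"turn": [0, -0.9, 0], "linear": [0, 0, 0], "gripper": -1},
  ],
)

```text
time_s: 37.03
tool_pos: [453.1, 66.8, 252.4]
tcp_rot: [0.535, 0.462, -0.464, -0.535]
force: [0.1, -0.7, -2.1]
opening: 14.4
```

```bash
python3 g.py 522.6 233.6 250 93.1
```

```text
t 37.0333 pos [453.1  66.8 252.4] yaw 81.8 down [-0.003 -0.002 -1.   ] F [ 0.1 -0.7 -2.1] open 14.4 q [ 0.38  0.45 -0.78  2.1   0.46  0.76  0.74]
lin units total (current axes) [ 8.75  0.09 -2.24] turn units total [-0.03 -2.27 -0.03] world d [ 69.5 166.8  -2.4]
```

play_rows(
  rows=[
    {"turn": [0, -0.8, 0], "linear": [0, 0, 0], "gripper": -1},
    {"turn": [0, -0.4, 0], "linear": [0, 0, 0], "gripper": -1},
    {"turn": [0, -0.2, 0], "linear": [0, 0, 0], "gripper": -1},
    {"turn": [0, 0, 0], "linear": [0.4, 0, -0.2], "gripper": -1},
    {"turn": [0, 0, 0], "linear": [0.9, 0, -0.43], "gripper": -1},
    {"turn": [0, 0, 0], "linear": [0.9, 0, -0.43], "gripper": -1},
    {"turn": [0, 0, 0], "linear": [0.9, 0, -0.43], "gripper": -1},
    {"turn": [0, 0, 0], "linear": [0.9, 0, -0.43], "gripper": -1},
    {"turn": [0, 0, 0], "linear": [0.9, 0, -0.43], "gripper": -1},
    {"turn": [0, 0, 0], "linear": [0.9, 0, -0.43], "gripper": -1},
    {"turn": [0, 0, 0], "linear": [0.7, 0, -0.35], "gripper": -1},
    {"turn": [0, 0, 0], "linear": [0.5, 0, -0.25], "gripper": -1},
    {"turn": [0, 0, 0], "linear": [0.2, 0, -0.1], "gripper": -1},
    {"turn": [0, 0, 0], "linear": [0, 0, 0], "gripper": -1},
  ],
)

```text
time_s: 38.2
tool_pos: [528.4, 219.5, 249.6]
tcp_rot: [-0.506, -0.491, 0.496, 0.507]
force: [0.9, 0.8, -2.2]
opening: 14.0
```

```bash
python3 g.py 522.6 233.6 195 93.1;  python3 -c "
from h import *
im=read_camera('scene')[:,:,::-1]; cv2.imwrite('pics/scene2.png',im[120:345,240:580].repeat(2,0).repeat(2,1))"
```

```text
t 38.2 pos [528.4 219.5 249.6] yaw 88.4 down [-0.006 -0.003 -1.   ] F [ 0.9  0.8 -2.2] open 14.0 q [ 0.07  0.63 -0.75  1.83  0.53  0.9   0.61]
lin units total (current axes) [0.7  2.73 0.29] turn units total [-0.07 -0.93 -0.04] world d [ -5.8  14.1 -54.6]
```

View pics/scene2.png

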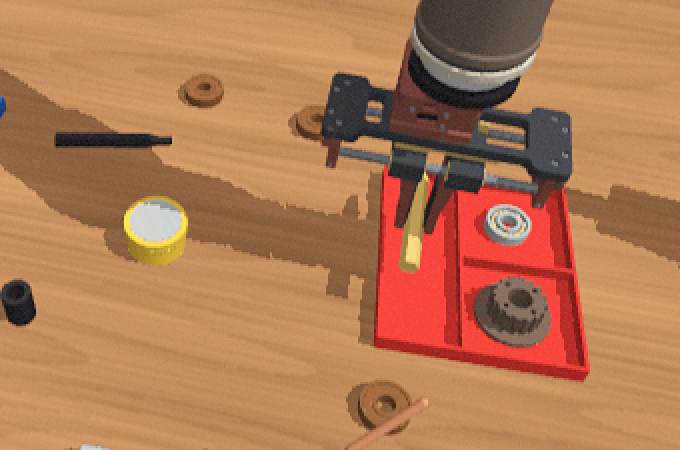

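play_rows(
  rows=[
    {"turn": [0, -0.5, 0], "linear": [0.3, 0, 0.1], "gripper": -1},
    {"turn": [0, -0.4, 0], "linear": [0.3, 0, 0.1], "gripper": -1},
    {"turn": [0, 0, 0], "linear": [0.05, 0.2, 0], "gripper": -1},
    {"turn": [0, 0, 0], "linear": [0, 0.6, 0], "gripper": -1},
    {"turn": [0, 0, 0], "linear": [0, 0.7, 0], "gripper": -1},
    {"turn": [0, 0, 0], "linear": [0, 0.4, 0], "gripper": -1},
    {"turn": [0, 0, 0], "linear": [0, 0.2, 0], "gripper": -1},
    {"turn": [0, 0, 0], "linear": [0, 0, 0], "gripper": -1},
  ],
)

```text
time_s: 38.92
tool_pos: [522.9, 226.3, 201.6]
tcp_rot: [-0.488, -0.507, 0.516, 0.488]
force: [0.0, -0.8, -2.1]
opening: 14.5
```

```bash
python3 g.py 522.6 233.6 188.5 93.1
```

```text
t 38.9167 pos [522.9 226.3 201.6] yaw 92.6 down [-0.009 -0.009 -1.   ] F [ 0.  -0.8 -2.1] open 14.5 q [ 0.03  0.69 -0.72  1.86  0.61  0.83  0.61]
lin units total (current axes) [ 0.37  0.65 -0.01] turn units total [-0.11 -0.09 -0.1 ] world d [ -0.3   7.3 -13.1]
```

play_rows(
  rows=[
    {"turn": [-0.11, -0.09, -0.1], "linear": [0.2, 0.1, 0], "gripper": -1},
    {"turn": [0, 0, 0], "linear": [0.1, 0.2, 0], "gripper": -1},
    {"turn": [0, 0, 0], "linear": [0, 0.15, 0], "gripper": -1},
    {"turn": [0, 0, 0], "linear": [0, 0.08, 0], "gripper": -1},
    {"turn": [0, 0, 0], "linear": [0, 0.04, 0], "gripper": -1},
  ],
)

```text
time_s: 39.33
tool_pos: [522.7, 233.0, 188.9]
tcp_rot: [0.486, 0.514, -0.513, -0.486]
force: [0.7, -0.2, -2.4]
opening: 14.0
```

```bash
python3 g.py 522.6 233.6 188.5 93.1
```

```text
t 39.3333 pos [522.7 233.  188.9] yaw 93.1 down [ 0.001  0.001 -1.   ] F [ 0.7 -0.2 -2.4] open 14.0 q [ 0.01  0.71 -0.71  1.87  0.63  0.8   0.59]
lin units total (current axes) [0.03 0.02 0.  ] turn units total [0.01 0.   0.01] world d [-0.1  0.6 -0.4]
```

play_rows(
  rows=[
    {"turn": [0, 0, 0], "linear": [0, 0.04, 0], "gripper": -1},
    {"turn": [0, 0, 0], "linear": [0, 0.04, 0], "gripper": -1},
    {"turn": [0, 0, 0], "linear": [0, 0.04, 0], "gripper": -1},
  ],
)

```text
time_s: 39.58
tool_pos: [522.5, 233.4, 188.5]
tcp_rot: [0.487, 0.514, -0.513, -0.486]
force: [-2.4, -1.8, 5.0]
opening: 14.3
```

```bash
python3 g.py 522.6 233.6 188.5 93.1
```

```text
t 39.5833 pos [522.5 233.4 188.5] yaw 93.1 down [ 0.002 -0.    -1.   ] F [-2.4 -1.8  5. ] open 14.3 q [ 0.01  0.71 -0.71  1.87  0.63  0.8   0.59]
lin units total (current axes) [ 0.01  0.   -0.  ] turn units total [ 0.02  0.   -0.01] world d [ 0.1  0.2 -0. ]
```

play_rows(
  rows=[
    {"turn": [0, 0, 0], "linear": [0, 0, 0], "gripper": -0.36},
    {"turn": [0, 0, 0], "linear": [0, 0, 0], "gripper": -0.36},
    {"turn": [0, 0, 0], "linear": [0, 0, 0], "gripper": -0.36},
    {"turn": [0, 0, 0], "linear": [0, 0, 0], "gripper": -0.36},
    {"turn": [0, 0, 0], "linear": [0, -0.3, 0], "gripper": -0.36},
    {"turn": [0, 0, 0], "linear": [0, -0.6, 0], "gripper": -0.36},
    {"turn": [0, 0, 0], "linear": [0, -0.9, 0], "gripper": -0.36},
    {"turn": [0, 0, 0], "linear": [0, -0.9, 0], "gripper": -0.36},
    {"turn": [0, 0, 0], "linear": [0, -0.9, 0], "gripper": -0.36},
    {"turn": [0, 0, 0], "linear": [-0.4, -0.5, 0], "gripper": -0.36},
    {"turn": [0, 0, 0], "linear": [-0.9, 0, 0], "gripper": -0.36},
    {"turn": [0, 0, 0], "linear": [-0.9, 0, 0], "gripper": -0.36},
    {"turn": [0, 0, 0], "linear": [-0.9, 0, 0], "gripper": -0.36},
    {"turn": [0, 0, 0], "linear": [-0.9, 0, 0], "gripper": -0.36},
    {"turn": [0, 0, 0], "linear": [-0.9, 0, 0], "gripper": -0.36},
    {"turn": [0, 0, 0], "linear": [-0.9, 0, 0], "gripper": -0.36},
    {"turn": [0, 0, 0], "linear": [-0.9, 0, 0], "gripper": -0.36},
    {"turn": [0, 0, 0], "linear": [-0.9, 0, 0], "gripper": -0.36},
    {"turn": [0, 0, 0], "linear": [-0.5, 0, 0], "gripper": -0.36},
    {"turn": [0, 0, 0], "linear": [0, 0, 0], "gripper": -0.36},
  ],
)

```text
time_s: 41.25
tool_pos: [531.5, 61.5, 286.4]
tcp_rot: [0.489, 0.517, -0.511, -0.483]
force: [0.4, 0.0, -0.5]
opening: 28.2
```

```bash
python3 g.py;  python3 -c "
from h import *
im=read_camera('scene')[:,:,::-1]; a=cv2.resize(im[140:345,110:540],(760,362))
im=read_camera('top')[:,:,::-1]; b=cv2.resize(im[110:300,140:540],(480,228)); b=cv2.copyMakeBorder(b,0,0,0,280,cv2.BORDER_CONSTANT)
cv2.imwrite('pics/fin.png',np.vstack([a,b]))"
```

```text
t 41.25 pos [531.5  61.5 286.4] yaw 93.2 down [ 0.011  0.    -1.   ] F [ 0.4  0.  -0.5] open 28.2 q [ 0.42  0.53 -0.82  1.9   0.49  0.91  0.99]
```

View pics/fin.png

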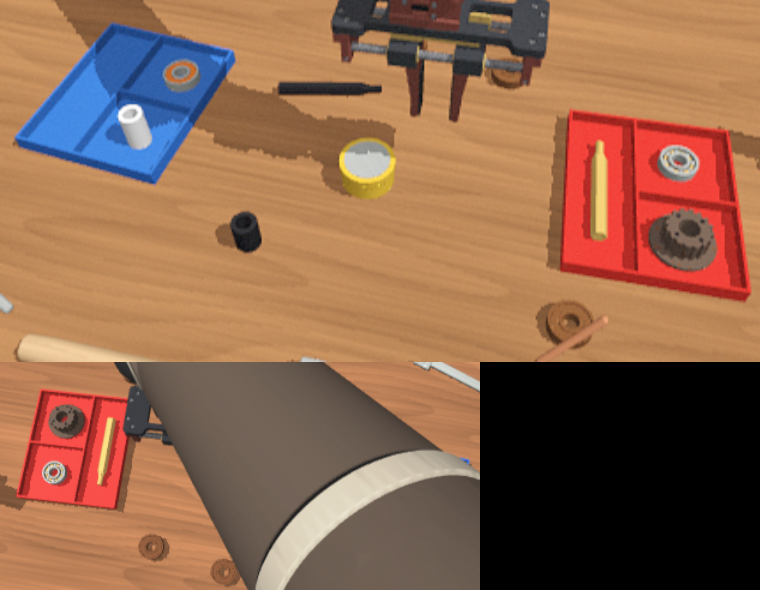

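All five parts lie in their places. In the scene crop the orange bearing is at (181,74) and the spacer stands upright at (135,127). The drift lies flat in the slot at (600,190), the open bearing is at (679,162) and the hub at (684,240). The black drift and black spacer have not moved.

```bash
python3 -c "
from plant import *
print(hand_in())"
```

```text
the job is handed in; nothing more can be done
None
```

Both kits are made up and handed in at about 41 s of the 104 s allowed.

- **Blue tray:** I placed the orange-sealed bearing first, then the chrome spacer standing upright, each in its own square pocket.
- **Red tray:** The clutch hub and then the open bearing went into their own square pockets, and the brass drift into the long slot.

I lowered each part until the wrist force showed it touching the tray floor, then released it. Contact forces stayed under about 15 N.

The last scene picture shows all five parts flat in their places and the same way up as found. The black drift, black spacer, grease tin and the brown look-alikes in view have not moved. In the last top picture the arm hid the blue tray, so that tray was checked only in the scene view. No check failed or disagreed.

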